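# Repack the travel spice rack and lock it for the road

## Task

Get the spice rack ready for the camper van: swing its sprung hold-down bar up and back until it stays open, and stand the empty black-lidded tin from the rack on the cork coaster to be refilled. Flip the red cam lever up, draw the sliding stop back, stand all the silver-lidded tins upright side by side in the rack, then push the stop along until the row is snug against the fixed end with no gaps, and flip the lever down over centre to clamp the stop's tube. Last, swing the bar down onto the lids so that it holds the tins; leave the other things on the worktop where they are.

Things in the scene. Friction and masses are not known exactly. Their poses are not given: they have to be found in the camera images.
- rack: spice rack, fixed: wood base 96 mm deep, 312 mm long; origin on the worktop under the row. x: to the back; y: along the row, from the clamp collar (y -124 to -158 mm) to the wooden end cheek (inner face y +88 mm, 60 mm high). Tins stand on its floor, 14 mm above the worktop, in a channel 60 mm wide about x = 0 between low wire rails (tops 27 mm above the worktop)
- row_end (a point): point of the rack's floor (14 mm above the worktop) at the middle of the end cheek's inner face: the row of tins starts here and runs along this frame's -y; x across the row to the back, z up
- hold_bar (a joint): angle (rad) of the sprung hold-down bar, a rod hinged beyond the end cheek that lies along the row, its 12 mm rubber sleeve on the lids. 0 = level, resting on the tins; grows as it swings up, away from the collar, to its stop at 1.6, upright. Its spring pulls it down below about 0.85 and holds it open above; 3 to 5 N at the knob
- bar_knob (a point): centre of the black ball knob, 25 mm across, on a thin stem on the bar, 121 mm from the hinge axis. Bar down: over the row, 116 mm above the worktop, 42 mm over the lids; bar open: about 53 mm beyond the hinge, 175 mm up; 187 mm up on the way
- bar_hinge (a point): middle of the bar's hinge axis (along the rack's x), 123 mm along +y from the rack's origin, 66 mm above the worktop. With the bar at angle 0 the knob is 110 mm along -y from it and 50 mm higher; the bar swings in the upright plane through the row
- stop (a joint): clear length of the row (m) from the end cheek to the face of the sliding stop, 0.045 to 0.174; grows as the stop is drawn away from the cheek along the rack's -y. The stop is a black pad, 50 mm wide, on an 18 mm steel tube running through the clamp collar: slides with about 4 N while the lever is open, held against over 40 N when clamped
- stop_tab (a point): point to hold on the black pinch tab on top of the stop, 63 mm above the worktop: tab 14 mm thick (rack's x), 26 mm long (rack's y), top 71 mm up. Below it are the pad (top 41 mm up) and the tube (top 39 mm up)
- stop_face (a point): middle of the stop's face that meets the last tin; the tins stand on its +y side; axes as the rack's
- cam_lever (a joint): angle (rad) of the red cam lever on the clamp collar. 0 = standing up, leaning 10 degrees outward: tube free. 1.40 = lying flat, pointing outward along the rack's -y: tube clamped. The tube is free below about 0.25. Dead centre is at about 0.96: let go short of it the lever springs back up to 0, beyond it it snaps to 1.40 by itself. About 6 N at the tip to pass it either way
- lever_tip (a point): point to hold near the end of the red cam lever, mid-thickness, 61 mm from the pivot: lever 18 mm wide (rack's x), 9 mm thick, ends 15 mm further out. 72 mm above the worktop when clamped, with free space under it; 123 mm when open
- lever_pivot (a point): middle of the lever's pivot axis (along the rack's x), 141 mm along -y from the rack's origin, 62 mm above the worktop. Clamped, the lever's tip point is 60 mm along -y from it and 10 mm higher; the lever swings in the upright plane through the row
- tin_a_mid (a point): centre (half-way up) of a full round spice tin with a silver lid and a coloured band, 52 mm across, 60 mm tall, about 0.13 kg, upright; underside 30 mm below; z up along the tin. Two or three such tins are present
- tin_b_mid (a point): centre (half-way up) of a full round spice tin with a silver lid and a coloured band, 52 mm across, 60 mm tall, about 0.13 kg, upright; underside 30 mm below; z up along the tin. Two or three such tins are present
- tin_c_mid (a point): centre (half-way up) of a full round spice tin with a silver lid and a coloured band, 52 mm across, 60 mm tall, about 0.13 kg, upright; underside 30 mm below; z up along the tin. Two or three such tins are present
- empty_tin_mid (a point): centre (half-way up) of the empty spice tin with a black lid, 52 mm across, 60 mm tall; underside 30 mm below; z up along the tin. It starts in the rack between end cheek and stop, under the bar
- mat_top (a point): middle of the top of the round cork coaster, 86 mm across, 8 mm thick, fixed on the worktop
- tall_jar: bystander: tall narrow glass jar with a black lid, 41 mm across and 135 mm tall; origin at its underside
- honey_jar: bystander: honey jar, 71 mm across, 110 mm tall; origin at its underside
- teaspoon: bystander: steel teaspoon lying flat, 134 mm long; origin under its middle

How it is judged (in metres and radians):
On the way, in this order (a step that is already met when the one before it is completed fails the run):
1. the hold-down bar is swung up past its hold-open point (value of joint hold_bar above 1.4 rad), for 0.3 s.
2. the empty black-lidded tin stands on the cork coaster, let go (horizontal distance between empty_tin_mid and mat_top below 0.022 m and z of empty_tin_mid in the frame of mat_top between 0.025 and 0.036 m and angle between empty_tin_mid's own z axis and vertical below 0.12 rad and contact force between the fingers and empty_tin below 0.1 N), for 0.3 s.
3. all the silver-lidded tins stand in the rack, the bar still open (x of tin_a_mid in the frame of row_end between -0.014 and 0.014 m and y of tin_a_mid in the frame of row_end between -0.155 and -0.012 m and z of tin_a_mid in the frame of row_end between 0.025 and 0.036 m and angle between each of tin_a_mid, tin_b_mid, tin_c_mid's own z axis and vertical below 0.12 rad and x of tin_b_mid in the frame of row_end between -0.014 and 0.014 m and y of tin_b_mid in the frame of row_end between -0.155 and -0.012 m and z of tin_b_mid in the frame of row_end between 0.025 and 0.036 m and x of tin_c_mid in the frame of row_end between -0.014 and 0.014 m and y of tin_c_mid in the frame of row_end between -0.155 and -0.012 m and z of tin_c_mid in the frame of row_end between 0.025 and 0.036 m and value of joint hold_bar above 1.4 rad), for 0.2 s.
4. the row is closed up snug by the stop and the cam lever is over centre, the bar still open (all of step 3 and y of any of tin_a_mid, tin_b_mid, tin_c_mid in the frame of row_end above -0.031 m and y of any of tin_a_mid, tin_b_mid, tin_c_mid in the frame of stop_face below 0.031 m and (horizontal distance between tin_a_mid and tin_b_mid below 0.056 m or horizontal distance between tin_a_mid and tin_c_mid below 0.056 m) and (horizontal distance between tin_b_mid and tin_a_mid below 0.056 m or horizontal distance between tin_b_mid and tin_c_mid below 0.056 m) and (horizontal distance between tin_c_mid and tin_a_mid below 0.056 m or horizontal distance between tin_c_mid and tin_b_mid below 0.056 m) and value of joint cam_lever above 1.27 rad), for 0.2 s.
At the end, for the whole second after the job is handed in: Empty tin upright on the coaster (within 22 mm of its middle); every silver-lidded tin upright in the channel, gaps between tins at most 4 mm, end gaps at most 5 mm; cam lever above 1.27 rad; bar on the lids (below 0.1 rad); all still (all of step 2 and x of tin_a_mid in the frame of row_end between -0.014 and 0.014 m and y of tin_a_mid in the frame of row_end between -0.155 and -0.012 m and z of tin_a_mid in the frame of row_end between 0.025 and 0.036 m and angle between each of tin_a_mid, tin_b_mid, tin_c_mid's own z axis and vertical below 0.12 rad and x of tin_b_mid in the frame of row_end between -0.014 and 0.014 m and y of tin_b_mid in the frame of row_end between -0.155 and -0.012 m and z of tin_b_mid in the frame of row_end between 0.025 and 0.036 m and x of tin_c_mid in the frame of row_end between -0.014 and 0.014 m and y of tin_c_mid in the frame of row_end between -0.155 and -0.012 m and z of tin_c_mid in the frame of row_end between 0.025 and 0.036 m and y of any of tin_a_mid, tin_b_mid, tin_c_mid in the frame of row_end above -0.031 m and y of any of tin_a_mid, tin_b_mid, tin_c_mid in the frame of stop_face below 0.031 m and (horizontal distance between tin_a_mid and tin_b_mid below 0.056 m or horizontal distance between tin_a_mid and tin_c_mid below 0.056 m) and (horizontal distance between tin_b_mid and tin_a_mid below 0.056 m or horizontal distance between tin_b_mid and tin_c_mid below 0.056 m) and (horizontal distance between tin_c_mid and tin_a_mid below 0.056 m or horizontal distance between tin_c_mid and tin_b_mid below 0.056 m) and value of joint cam_lever above 1.27 rad and value of joint hold_bar below 0.1 rad and linear speed of each of tin_a, tin_b, tin_c, empty_tin below 0.02 m/s); the robot touches nothing.
It fails at once if the tall jar is moved more than 4 cm (distance of tall_jar from where it was at the start of the episode above 0.04 m).
It fails at once if the honey jar is moved more than 4 cm (distance of honey_jar from where it was at the start of the episode above 0.04 m).
It fails at once if the teaspoon is moved more than 4 cm (distance of teaspoon from where it was at the start of the episode above 0.04 m).
Of tin_a, tin_b, tin_c only 2 to 3 are there at a start; the rules pass over those that are not, and their reading is None.
At some moment in a run one of tin_a, tin_b, tin_c may be knocked a few centimetres aside while the robot is not near it.
Once in a run the grip may slacken for a moment while it holds something.
It also fails if it takes over 210 s, if anything falls off the work surface, if the arm or the gripper's body presses on something with over 40 N, if the wrist force passes 120 N, or if a joint passes its speed limit or range.

## Robot

A 6-joint arm with a two-finger parallel gripper is mounted at the origin on a cart in front of the work surface, level with it; the furniture and walls round the work are solid. World frame = base frame: x ahead of the robot, y to its left, z up, the work surface at z = 0. Lengths are in m, angles in degrees, forces in N, time in s.
With the tool pointing down it reaches from about 0.3 to 0.775 m from the base axis. Payload 14.6 kg.
Tool frame: the origin (TCP) lies between the finger pads; the fingertips stand 14 mm ahead of it and the grasp point (between the pads) lies 5 mm behind it; z points along the fingers, y is the line along which they close (so a half turn about z gives the same grasp; the last joint's range is limited). The gripper opens to 94 mm and grips with 3 to 60 N. Pads are 16 mm wide; open, the fingers measure 119 mm over their backs; the gripper's body (75 mm by 177 mm) begins 78 mm behind the grasp point.
Start: joints at [-67.586, 17.183, 87.147, -0, 75.671, -3.816], TCP at [0.243, -0.493, 0.219] pointing down, gripper open.
Joint ranges: [-173.82, 173.82], [-45.26, 126.66], [13.44, 144.39], [-59.66, 239.66], [0, 175.72], [-146.38, 146.38]. Speed limits (degrees/s): [127.2, 127.2, 147.25, 180, 180, 180].

## Interface

Orientations are given as [roll, pitch, yaw] about the fixed x, y, z axes, in that order (R = Rz(yaw) Ry(pitch) Rx(roll)).
In Python, from bench import manip, imaging, finder gives the robot as it stands.
- The arm moves only by the tool carry_out, never from a script. Its argument "increments" is a list of rows, each an object with "linear": the shift along the tool's x, y, z scaled (see below), a list of three; "twist": the turn, a rotation vector about the tool's x, y, z scaled (see below), a list of three; "fingers": the gripper's target within -1 to 1 (fully open at 1, half-way at 0, shut at -1). In form: [{"linear": [tx, ty, tz], "twist": [rx, ry, rz], "fingers": fingers}, ...]. A call has 1 to 20 rows; each row is the pose to reach, as a shift and turn from the pose commanded when the call began, along the tool's axes at that moment; what a row does not reach only later rows make up. The controller multiplies each number of a shift by 0.1 m and each number of a turn by 120 degrees. A row lasts 1/12 s, in which the tool goes at most 41.7 mm and 7.16 degrees, less where a joint would pass 70% of its speed; a pose out of reach is approached as far as the arm can. A call with a number of a shift or a turn outside -1 to 1 is refused whole. A call with a gripper value outside its range is refused whole. The fingers move at their own pace and stop on an object; the grip force is fixed at half the most. Time passes only in rows, so rows that repeat a pose let the fingers close. It gives the time, the measured TCP pose, the force, the opening and the grip force at its end, in the units of the state.
- manip.state(): the state, without advancing time (a new reading comes with each control period).
- imaging.capture(name): name is "scene" or "side" or "wrist"; returns (picture, depth): 420x560x3 uint8, red, green, blue; 420x560 float32, m along the optical axis (not along the pixel's ray), 0 where there is no reading.
- imaging.get_calibration(name): a dict with "fx", "fy", "cx", "cy" (pixels), "k1" (the pictures are not rectified: a ray, as slopes to the right and down, at radius r is drawn at 1 + k1 r^2 times it, then the intrinsics apply), "R" (3x3) and "t" (3): a world point X has camera coordinates R X + t; the wrist camera has in their place "hand_eye" (4x4, takes a point from camera to tool coordinates, whose origin is the TCP and whose axes are the flange's). Camera axes: x right, y down, z forward; pixel columns grow to the right and rows downward; lengths in m; the calibration is good to about 2 mm. A picture is of the moment at which its call begins: read the wrist's pose just before it. get_calibration takes no time and is no camera call.
- manip.close_job(): hands the job in; it is judged then, once.
Trained networks look in the newest picture that a camera, given by its name, has taken for a name from the list of things; names that differ only in an ending like _2 or _b are one class to them, and where a whole thing is asked for, a point or a joint stands for the part that bears it (a point fixed in the world has none). Each returns a list of dicts, best first, with "confidence" (0 to 1); they miss things now and then, are a little off and sometimes report something else, mostly with a low value. They report only what shows in the picture. A call takes as long as a camera call.
- finder.boxes_of(label, camera): "at" ([x, y, z] in m, in the coordinates of the camera as it stood for that picture, good to about 4 mm: the middle of the surface that is visible of it).
- finder.landmark_of(label, camera): "at" ([x, y, z] in m, in the coordinates of the camera as it stood for that picture, good to about 4 mm: a listed point, or the origin of a listed thing).
The state is a dict: "time_s": time; "joint_pos": joint angles; "joint_velocities": joint speeds; "joint_torque": joint torques, N m; "eef_pos": TCP position; "ee_rot": TCP orientation; "contact_force": force on the tool from outside, world axes, zero at the start; "wrist_torque": the same for the moment, N m; "gripper_width": opening from 0.0 (shut) to 1.0 (fully open); "finger_force": force on a finger pad.
Only numpy, scipy, OpenCV 4.12 (cv2) and the standard library are available. Lean on these libraries where they do the work, as an engineer would, in place of code of your own. Each camera call takes 0.05 s, during which the arm holds its last target. There are 200 camera calls.

## Working session

There is one attempt and no reset: what is moved stays moved. The work goes in short steps, Python scripts to look and compute and a tool call to move; the robot and the scene stay as the last step left them, time stands still between calls to the robot, and variables do not carry over. Pictures are saved under pics/ and viewed, at most 16 in all, crops included, and the job is handed in when it is done.

Besides the shell and the picture viewer there is one more tool, called after "Call:" in YAML: its name, and indented under it one key for each argument. carry_out: Moves the arm, as the interface text tells. Shifts and turns lie within -1 to 1; 1 stands for 0.1 m of shift or 120 degrees of turn. Its arguments: {"type":"object","properties":{"increments":{"type":"array","items":{"type":"object","properties":{"linear":{"type":"array","items":{"type":"number","minimum":-1,"maximum":1}},"twist":{"type":"array","items":{"type":"number","minimum":-1,"maximum":1}},"fingers":{"type":"number"}}}}},"required":["increments"]}

```bash
ls; mkdir -p pics
cat > h.py <<'E'
import numpy as np, cv2
from scipy.spatial.transform import Rotation as Ro
from bench import manip, imaging, finder
def T_tool(s=None):
    s=s or manip.state(); T=np.eye(4)
    T[:3,:3]=Ro.from_euler('xyz',s['ee_rot'],degrees=True).as_matrix(); T[:3,3]=s['eef_pos']; return T
def cam2world(name,s=None):
    c=imaging.get_calibration(name)
    if 'hand_eye' in c: return T_tool(s)@np.array(c['hand_eye'])
    T=np.eye(4); R=np.array(c['R']); T[:3,:3]=R.T; T[:3,3]=-R.T@np.array(c['t']); return T
def w(T,p): return (T@np.r_[p,1])[:3]
def look(cam,labels=(),png=None,kind='landmark_of',minc=0.2):
    T=cam2world(cam); im,d=imaging.capture(cam)
    if png: cv2.imwrite('pics/'+png,im[:,:,::-1])
    out={}
    for l in labels:
        r=getattr(finder,kind)(l,cam)
        out[l]=[(np.round(w(T,x['at']),4).tolist(),round(x['confidence'],2)) for x in r if x['confidence']>minc]
        print(cam,l,out[l])
    return T,im,d,out
def cloud(T,d,cam):
    c=imaging.get_calibration(cam); v,u=np.mgrid[:d.shape[0],:d.shape[1]]
    x=(u-c['cx'])/c['fx']; y=(v-c['cy'])/c['fy']; x0,y0=x.copy(),y.copy()
    for _ in range(5):
        k=1+c['k1']*(x*x+y*y); x=x0/k; y=y0/k
    P=np.stack([x*d,y*d,d],-1); W=P@T[:3,:3].T+T[:3,3]; W[d==0]=np.nan; return W
def goal(pos,R=None):
    "shift/turn (in units) from present measured pose to world pos"
    T=T_tool(); print('lin',np.round(T[:3,:3].T@(np.array(pos)-T[:3,3])/0.1,3))
    if R is not None: print('twist',np.round(np.degrees(Ro.from_matrix(T[:3,:3].T@R).as_rotvec())/120,3))
E
python3 - <<'E'
from h import *
L=['rack','row_end','bar_knob','bar_hinge','stop_tab','stop_face','lever_tip','lever_pivot','tin_a_mid','empty_tin_mid','mat_top','tall_jar','honey_jar','teaspoon']
for c in ('scene','side'): look(c,L,c+'0.png')
s=manip.state(); print(s)
print(T_tool().round(3))
E
```

```text
pics
scene rack [([0.4718, -0.0314, -0.0043], 0.97)]
scene row_end [([0.4784, 0.0594, 0.0122], 0.55)]
scene bar_knob [([0.4666, -0.0173, 0.1137], 0.59)]
scene bar_hinge [([0.485, 0.0865, 0.0692], 0.91)]
scene stop_tab [([0.4691, -0.0096, 0.0628], 0.61)]
scene stop_face [([0.4696, 0.003, 0.0319], 0.91), ([0.4703, -0.012, 0.0619], 0.52)]
scene lever_tip [([0.4376, -0.2293, 0.074], 0.45)]
scene lever_pivot [([0.4463, -0.1681, 0.0629], 0.56)]
scene tin_a_mid [([0.4924, -0.3724, 0.0326], 0.6)]
scene empty_tin_mid [([0.477, 0.0238, 0.0452], 0.57), ([0.3824, -0.2392, 0.0091], 0.36)]
scene mat_top [([0.3864, -0.2396, 0.0083], 0.61)]
scene tall_jar [([0.4763, 0.0247, 0.0451], 0.24)]
scene honey_jar [([0.4418, 0.5625, 0.0011], 0.58)]
scene teaspoon [([0.4891, -0.3696, 0.0293], 0.48)]
side rack [([0.4644, -0.03, 0.0026], 0.77)]
side row_end [([0.4806, 0.0558, 0.0141], 0.81)]
side bar_knob [([0.4684, -0.0177, 0.1125], 0.4), ([0.4845, 0.0548, 0.0114], 0.27)]
side bar_hinge [([0.4864, 0.0898, 0.0679], 0.65)]
side stop_tab [([0.4682, -0.0081, 0.0588], 0.69)]
side stop_face [([0.4721, 0.0056, 0.0336
[... 787 characters left out ...]
1752329e+00]), 'joint_velocities': array([ 0.02046961,  0.0177475 ,  0.07382508,  0.04665499,  0.02265487,
       -0.057039  ]), 'joint_torque': array([-1.37717485e-03, -5.31658208e+01, -3.52917302e+01,  7.07375421e-02,
        2.12848809e-02, -5.59390571e-06]), 'eef_pos': array([ 0.24306614, -0.4933672 ,  0.21945867]), 'ee_rot': array([1.79999017e+02, 1.77206276e-03, 2.62310973e+01]), 'contact_force': array([ 0.13869327, -0.46656586, -0.23437899]), 'wrist_torque': array([ 0.01019302, -0.03416136,  0.03251003]), 'finger_force': 0.0, 'gripper_width': 0.9981095935391278}
[[ 0.897  0.442 -0.     0.243]
 [ 0.442 -0.897 -0.    -0.493]
 [-0.     0.    -1.     0.219]
 [ 0.     0.     0.     1.   ]]
```

View pics/scene0.png

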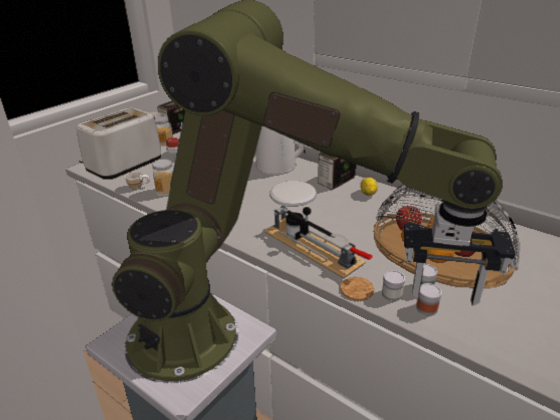

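View pics/side0.png

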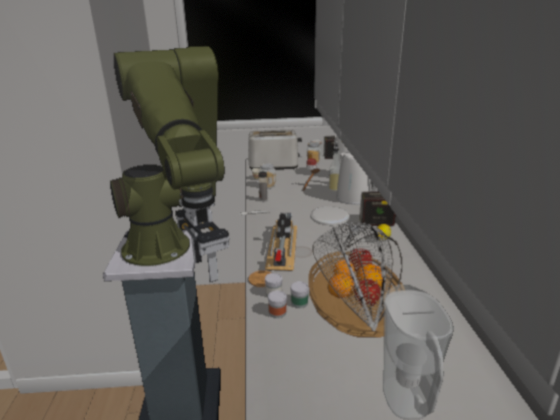

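The scene picture shows the rack at about (315,240), with the red lever at (360,252) and the knob at (306,212). The coaster is at (357,288), and three silver tins sit near (393,285), (428,297) and (427,272), next to the fruit basket. I'm moving above the rack now.

Call:
carry_out:
  increments:
    - {"linear": [1, -0.8, -0.8], "twist": [0, 0, 0], "fingers": 1}
    - {"linear": [1, -0.8, -0.8], "twist": [0, 0, 0], "fingers": 1}
    - {"linear": [1, -0.8, -0.8], "twist": [0, 0, 0], "fingers": 1}
    - {"linear": [1, -0.8, -0.8], "twist": [0, 0, 0], "fingers": 1}
    - {"linear": [1, -0.8, -0.8], "twist": [0, 0, 0], "fingers": 1}

```text
time_s: 1.92
eef_pos: [0.2992, -0.3753, 0.303]
ee_rot: [179.7, -0.1, 26.4]
contact_force: [-0.1, 0.0, 0.4]
gripper_width: 1.002
finger_force: 0.0
```

Call:
carry_out:
  increments:
    - {"linear": [1, -0.8, 0], "twist": [0, 0, 0], "fingers": 1}
    - {"linear": [1, -0.8, 0], "twist": [0, 0, 0], "fingers": 1}
    - {"linear": [1, -0.8, 0], "twist": [0, 0, 0], "fingers": 1}
    - {"linear": [1, -0.8, 0], "twist": [0, 0, 0], "fingers": 1}
    - {"linear": [1, -0.8, 0], "twist": [0, 0, 0], "fingers": 1}

```text
time_s: 2.33
eef_pos: [0.3524, -0.2604, 0.2993]
ee_rot: [180.0, 0.0, 26.4]
contact_force: [-0.5, 0.0, -0.0]
gripper_width: 1.002
finger_force: 0.0
```

Call:
carry_out:
  increments:
    - {"linear": [1, -0.8, 0], "twist": [0, 0, 0], "fingers": 1}
    - {"linear": [1, -0.8, 0], "twist": [0, 0, 0], "fingers": 1}
    - {"linear": [1, -0.8, 0], "twist": [0, 0, 0], "fingers": 1}
    - {"linear": [1, -0.8, 0], "twist": [0, 0, 0], "fingers": 1}
    - {"linear": [1, -0.8, 0], "twist": [0, 0, 0], "fingers": 1}

```text
time_s: 2.75
eef_pos: [0.4066, -0.1452, 0.2991]
ee_rot: [-180.0, 0.0, 26.4]
contact_force: [-0.2, -0.7, 1.0]
gripper_width: 1.001
finger_force: 0.0
```

Call:
carry_out:
  increments:
    - {"linear": [0.8, -0.66, 0], "twist": [0, 0, -0.455], "fingers": 1}
    - {"linear": [0.8, -0.66, 0], "twist": [0, 0, -0.455], "fingers": 1}
    - {"linear": [0.8, -0.66, 0], "twist": [0, 0, -0.455], "fingers": 1}
    - {"linear": [0.8, -0.66, 0], "twist": [0, 0, -0.455], "fingers": 1}
    - {"linear": [0.8, -0.66, 0], "twist": [0, 0, -0.455], "fingers": 1}
    - {"linear": [0.8, -0.66, 0], "twist": [0, 0, -0.455], "fingers": 1}
    - {"linear": [0.8, -0.66, 0], "twist": [0, 0, -0.455], "fingers": 1}
    - {"linear": [0.8, -0.66, 0], "twist": [0, 0, -0.455], "fingers": 1}
    - {"linear": [0.8, -0.66, 0], "twist": [0, 0, -0.455], "fingers": 1}
    - {"linear": [0.8, -0.66, 0], "twist": [0, 0, -0.455], "fingers": 1}

```text
time_s: 3.58
eef_pos: [0.4487, -0.0526, 0.2992]
ee_rot: [-180.0, 0.0, 80.5]
contact_force: [-0.2, 0.0, -0.6]
gripper_width: 1.004
finger_force: 0.0
```

Run:
```python
from h import *
s=manip.state(); print(s['eef_pos'],s['ee_rot'],s['joint_pos'].round(1))
L=['rack','row_end','bar_knob','bar_hinge','stop_tab','stop_face','lever_tip','lever_pivot','empty_tin_mid','mat_top','tin_a_mid']
look('wrist',L,'w1.png')
for c in ('scene','side'): look(c,['tin_a_mid','mat_top','empty_tin_mid','lever_tip','lever_pivot'])
look('scene',['tin_a_mid'],kind='boxes_of')
```

```text
[ 0.44867692 -0.05263809  0.29920707] [-1.79977627e+02  1.28808002e-02  8.05439062e+01] [-11.3   1.4  94.9  -0.   83.8  -1.9]
wrist rack [([0.4666, -0.0315, 0.0006], 0.79), ([0.4362, -0.231, 0.0718], 0.28)]
wrist row_end [([0.4772, 0.0587, 0.0129], 0.75)]
wrist bar_knob [([0.4656, -0.0185, 0.1164], 0.61)]
wrist bar_hinge [([0.4851, 0.0896, 0.0637], 0.93), ([0.4138, -0.3204, 0.0309], 0.45)]
wrist stop_tab [([0.469, -0.0107, 0.067], 0.75)]
wrist stop_face [([0.4704, 0.0025, 0.0313], 0.91)]
wrist lever_tip [([0.4367, -0.2285, 0.0724], 0.89)]
wrist lever_pivot [([0.4448, -0.1709, 0.0634], 0.55)]
wrist empty_tin_mid [([0.4799, 0.0299, 0.0432], 0.65), ([0.4458, -0.1747, 0.0651], 0.62)]
wrist mat_top [([0.3801, -0.2462, 0.0079], 0.95)]
wrist tin_a_mid [([0.38, -0.2438, 0.0083], 0.73), ([0.4908, -0.3739, 0.029], 0.64)]
scene tin_a_mid [([0.4908, -0.3746, 0.0304], 0.74)]
scene mat_top [([0.3842, -0.2413, 0.0063], 0.55)]
scene empty_tin_mid [([0.476, 0.0253, 0.0431], 0.67), ([0.3827, -0.2373, 0.01], 0.65)]
scene lever_tip [([0.4375, -0.2296, 0.0712], 0.54)]
scene lever_pivot [([0.4455, -0.169, 0.068], 0.77)]
side tin_a_mid [([0.4875, -0.3739, 0.0275], 0.81)]
side mat_top [([0.3831, -0.2416, 0.0066], 0.73), ([0.4735, -0.0014, 0.0317], 0.51)]
side empty_tin_mid [([0.4753, 0.0306, 0.0431], 0.57)]
side lever_tip [([0.4371, -0.228, 0.0703], 0.41)]
side lever_pivot [([0.44, -0.1707, 0.0648], 0.66), ([0.3822, -0.2447, 0.008], 0.38)]
scene tin_a_mid [([0.4763, -0.3707, 0.0623], 0.82), ([0.464, -0.0265, 0.0831], 0.35)]
```

View pics/w1.png

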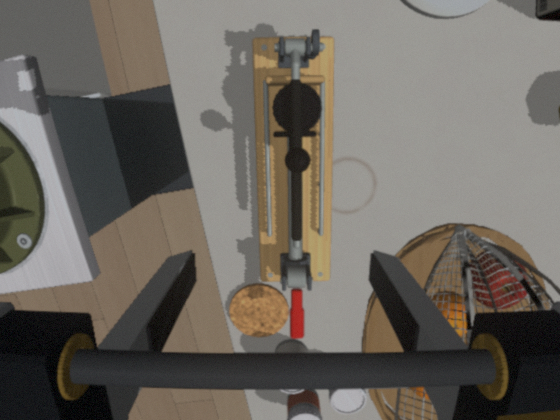

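The wrist view lines up with the rack: hinge (296,45), empty tin (297,105), knob (297,158), collar (296,272) and lever (297,315). The basket is close to the rack on the collar side, and the coaster is at (258,310). Next I fit the rack frame and check heights.

```bash
cat >> h.py <<'E'
import json,os
if os.path.exists('rack.json'): RK=np.array(json.load(open('rack.json')))
def rw(p): # rack -> world
    c,s=np.cos(RK[2]),np.sin(RK[2]); return np.array([RK[0]+c*p[0]-s*p[1],RK[1]+s*p[0]+c*p[1],p[2]])
def wr(p):
    c,s=np.cos(RK[2]),np.sin(RK[2]); d=np.array(p[:2])-RK[:2]; return np.array([c*d[0]+s*d[1],-s*d[0]+c*d[1],p[2]])
def tops(W,box,z0,z1):
    m=(W[...,2]>z0)&(W[...,2]<z1)&(W[...,0]>box[0])&(W[...,0]<box[1])&(W[...,1]>box[2])&(W[...,1]<box[3]); return W[m]
E
python3 - <<'E'
from h import *
from scipy.optimize import least_squares
pts=[((0,0),(.467,-.0315)),((0,.088),(.4784,.0585)),((0,.123),(.4855,.089)),((0,-.201),(.4371,-.229)),((0,-.141),(.4448,-.17)),((0,.013),(.467,-.0178))]
def f(v):
    c,s=np.cos(v[2]),np.sin(v[2]); return np.ravel([[v[0]+c*a[0]-s*a[1]-b[0],v[1]+s*a[0]+c*a[1]-b[1]] for a,b in pts])
r=least_squares(f,[.467,-.03,-.16]); print(r.x,np.degrees(r.x[2]),r.fun.round(4)); json.dump(r.x.tolist(),open('rack.json','w'))
from scipy import ndimage as nd
for cam in('scene','side','wrist'):
    T,im,d,_=look(cam); W=cloud(T,d,cam)
    P=tops(W,(.3,.55,-.48,-.26),.05,.068)
    if len(P):
        g,_,_=np.histogram2d(P[:,0],P[:,1],bins=[50,44],range=[[.3,.55],[-.48,-.26]]); l,n=nd.label(g>0)
        for i in range(1,n+1):
            ix=np.argwhere(l==i)
            if len(ix)>15: print(cam,'blob',(ix.mean(0)*.005+[.3025,-.4775]).round(4),(ix.min(0)*.005+[.3,-.48]).round(3),(ix.max(0)*.005+[.305,-.475]).round(3),len(ix))
    B=tops(W,(.45,.9,-.5,-.05),.08,.28)
    for lo in np.arange(.08,.28,.04):
        q=B[(B[:,2]>lo)&(B[:,2]<lo+.04)]
        if len(q)>20: print(cam,'z',lo.round(2),'min',np.percentile(q[:,:2],1,axis=0).round(3),'max',np.percentile(q[:,:2],99,axis=0).round(3),len(q))
E
```

```text
[ 0.46621502 -0.0306839  -0.14876974] -8.523878258625176 [-0.0008  0.0008  0.0009 -0.0022 -0.0011  0.002  -0.0007 -0.0005  0.0005
 -0.0001  0.0011 -0.    ]
scene blob [ 0.4163 -0.3197] [ 0.385 -0.35 ] [ 0.445 -0.29 ] 99
scene blob [ 0.4198 -0.4093] [ 0.39 -0.44] [ 0.45 -0.38] 104
scene blob [ 0.4871 -0.3707] [ 0.455 -0.4  ] [ 0.52  -0.345] 97
scene z 0.08 min [ 0.451 -0.499] max [ 0.726 -0.053] 245
scene z 0.12 min [ 0.531 -0.499] max [ 0.761 -0.179] 771
scene z 0.16 min [ 0.547 -0.481] max [ 0.767 -0.211] 1281
scene z 0.2 min [ 0.594 -0.419] max [ 0.708 -0.269] 770
side blob [ 0.4191 -0.4107] [ 0.39 -0.44] [ 0.445 -0.38 ] 94
side blob [ 0.4148 -0.3228] [ 0.39 -0.35] [ 0.44  -0.295] 88
side blob [ 0.4864 -0.3726] [ 0.46 -0.4 ] [ 0.515 -0.34 ] 93
side z 0.08 min [ 0.451 -0.498] max [ 0.725 -0.056] 225
side z 0.12 min [ 0.53 -0.5 ] max [ 0.757 -0.18 ] 575
side z 0.16 min [ 0.546 -0.483] max [ 0.768 -0.224] 1068
side z 0.2 min [ 0.594 -0.423] max [ 0.721 -0.268] 556
wrist blob [ 0.4236 -0.3936] [ 0.395 -0.41 ] [ 0.45 -0.38] 33
wrist blob [ 0.4125 -0.3425] [ 0.395 -0.35 ] [ 0.435 -0.335] 16
wrist blob [ 0.4884 -0.373 ] [ 0.46 -0.4 ] [ 0.52  -0.345] 95
wrist z 0.08 min [ 0.451 -0.196] max [ 0.725 -0.053] 2552
wrist z 0.12 min [ 0.534 -0.313] max [ 0.732 -0.173] 2198
wrist z 0.16 min [ 0.549 -0.306] max [ 0.613 -0.21 ] 191
```

Call:
carry_out:
  increments:
    - {"linear": [0.374, 0.127, 1], "twist": [0, 0, -0.006], "fingers": 0.2}
    - {"linear": [0.374, 0.127, 1], "twist": [0, 0, -0.006], "fingers": 0.2}
    - {"linear": [0.374, 0.127, 1], "twist": [0, 0, -0.006], "fingers": 0.2}
    - {"linear": [0.374, 0.127, 1], "twist": [0, 0, -0.006], "fingers": 0.2}
    - {"linear": [0.374, 0.127, 1], "twist": [0, 0, -0.006], "fingers": 0.2}

```text
time_s: 5.45
eef_pos: [0.4671, -0.016, 0.1996]
ee_rot: [-179.9, 0.0, 81.6]
contact_force: [0.1, -0.2, 0.9]
gripper_width: 0.683
finger_force: 0.0
```

Run:
```python
from h import *
s=manip.state(); print(s['eef_pos'],s['ee_rot'],s['gripper_width'])
_,_,_,o=look('wrist',['bar_knob','stop_tab','empty_tin_mid'],'w2.png')
look('scene',['bar_knob']); look('side',['bar_knob']); goal([.467,-.018,.111])
```

```text
[ 0.46707536 -0.01595478  0.19957534] [-1.79917191e+02  6.79090743e-03  8.15970948e+01] 0.6834402772874176
wrist bar_knob [([0.4667, -0.0189, 0.1153], 0.61)]
wrist stop_tab [([0.4707, -0.0096, 0.066], 0.74), ([0.4785, 0.052, 0.0123], 0.45)]
wrist empty_tin_mid [([0.4695, -0.0055, 0.0662], 0.7), ([0.4774, 0.0296, 0.0406], 0.69)]
scene bar_knob []
side bar_knob [([0.4657, -0.0176, 0.1098], 0.59)]
lin [-0.018 -0.002  0.892]
```

View pics/w2.png

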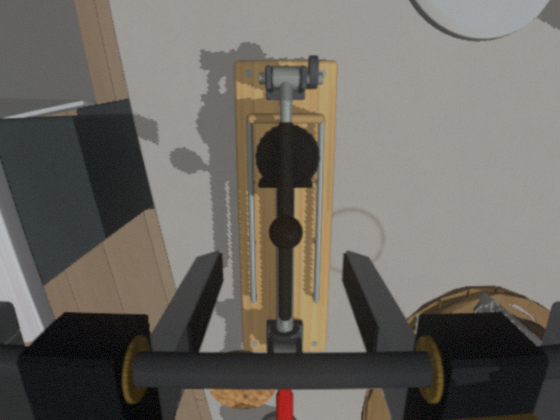

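The knob at (286,231) is centred between the fingers. I'll go down and grip it.

Call:
carry_out:
  increments:
    - {"linear": [-0.02, 0, 0.6], "twist": [0, 0, 0], "fingers": 0.0}
    - {"linear": [-0.02, 0, 0.6], "twist": [0, 0, 0], "fingers": 0.0}
    - {"linear": [-0.02, 0, 0.89], "twist": [0, 0, 0], "fingers": 0.0}
    - {"linear": [-0.02, 0, 0.89], "twist": [0, 0, 0], "fingers": 0.0}
    - {"linear": [-0.02, 0, 0.89], "twist": [0, 0, 0], "fingers": -1}
    - {"linear": [-0.02, 0, 0.89], "twist": [0, 0, 0], "fingers": -1}
    - {"linear": [-0.02, 0, 0.89], "twist": [0, 0, 0], "fingers": -1}
    - {"linear": [-0.02, 0, 0.89], "twist": [0, 0, 0], "fingers": -1}
    - {"linear": [-0.02, 0, 0.89], "twist": [0, 0, 0], "fingers": -1}
    - {"linear": [-0.02, 0, 0.89], "twist": [0, 0, 0], "fingers": -1}
    - {"linear": [-0.02, 0, 0.89], "twist": [0, 0, 0], "fingers": -1}
    - {"linear": [-0.02, 0, 0.89], "twist": [0, 0, 0], "fingers": -1}

```text
time_s: 6.85
eef_pos: [0.4686, -0.0182, 0.1121]
ee_rot: [179.7, -0.0, 81.6]
contact_force: [7.9, -0.5, -0.6]
gripper_width: 0.254
finger_force: 30.0
```

```bash
python3 -c "
import numpy as np
for a in range(7,100,7):
    t=np.radians(24.4+a); print(a,round(1.10-1.21*np.cos(t),3),round(-(1.21*np.sin(t)-.5),3))"
```

```text
7 0.067 -0.13
14 0.152 -0.252
21 0.25 -0.362
28 0.362 -0.459
35 0.484 -0.541
42 0.616 -0.609
49 0.754 -0.66
56 0.898 -0.693
63 1.045 -0.709
70 1.193 -0.706
77 1.339 -0.686
84 1.482 -0.648
91 1.619 -0.593
98 1.748 -0.522
```

Call:
carry_out:
  increments:
    - {"linear": [0.067, 0.005, -0.13], "twist": [0, 0, 0], "fingers": -1}
    - {"linear": [0.152, 0.01, -0.252], "twist": [0, 0, 0], "fingers": -1}
    - {"linear": [0.25, 0.01, -0.362], "twist": [0, 0, 0], "fingers": -1}
    - {"linear": [0.362, 0.01, -0.459], "twist": [0, 0, 0], "fingers": -1}
    - {"linear": [0.484, 0.01, -0.541], "twist": [0, 0, 0], "fingers": -1}
    - {"linear": [0.616, 0.01, -0.609], "twist": [0, 0, 0], "fingers": -1}
    - {"linear": [0.754, 0.01, -0.66], "twist": [0, 0, 0], "fingers": -1}
    - {"linear": [0.898, 0.01, -0.693], "twist": [0, 0, 0], "fingers": -1}

```text
time_s: 7.52
eef_pos: [0.4819, 0.0709, 0.1815]
ee_rot: [179.8, 0.0, 81.5]
contact_force: [6.2, -1.4, -7.2]
gripper_width: 0.236
finger_force: 30.0
```

Call:
carry_out:
  increments:
    - {"linear": [0.147, 0, -0.016], "twist": [0, 0, 0], "fingers": -1}
    - {"linear": [0.295, 0, -0.013], "twist": [0, 0, 0], "fingers": -1}
    - {"linear": [0.441, 0, 0.007], "twist": [0, 0, 0], "fingers": -1}
    - {"linear": [0.584, 0, 0.045], "twist": [0, 0, 0], "fingers": -1}
    - {"linear": [0.7, 0, 0.085], "twist": [0, 0, 0], "fingers": -1}
    - {"linear": [0.7, 0, 0.085], "twist": [0, 0, 0], "fingers": -1}
    - {"linear": [0.7, 0, 0.085], "twist": [0, 0, 0], "fingers": -1}

```text
time_s: 8.1
eef_pos: [0.4917, 0.1411, 0.172]
ee_rot: [179.9, -0.1, 81.6]
contact_force: [0.1, 3.8, 3.6]
gripper_width: 0.002
finger_force: 2.3
```

Run:
```python
from h import *
for c in('scene','side'): look(c,['bar_knob','empty_tin_mid'])
```

```text
scene bar_knob [([0.4904, 0.125, 0.1787], 0.94), ([0.4227, -0.415, 0.0312], 0.51)]
scene empty_tin_mid [([0.4752, 0.0246, 0.0412], 0.52)]
side bar_knob [([0.4893, 0.1198, 0.1789], 0.75)]
side empty_tin_mid [([0.4723, 0.0286, 0.0425], 0.69)]
```

Call:
carry_out:
  increments:
    - {"linear": [0.05, 0, -0.3], "twist": [0, 0, 0], "fingers": -1}
    - {"linear": [0.05, 0, -0.7], "twist": [0, 0, 0], "fingers": -1}
    - {"linear": [0.05, 0, -1], "twist": [0, 0, 0], "fingers": -1}
    - {"linear": [0.05, 0, -1], "twist": [0, 0, 0], "fingers": 0.5}
    - {"linear": [0.05, 0, -1], "twist": [0, 0, 0], "fingers": 1}
    - {"linear": [0.05, 0, -1], "twist": [0, 0, 0], "fingers": 1}

```text
time_s: 8.9
eef_pos: [0.4917, 0.1444, 0.27]
ee_rot: [-179.9, 0.1, 81.5]
contact_force: [-0.0, -0.5, 0.2]
gripper_width: 0.178
finger_force: 0.0
```

Run:
```python
from h import *
T,im,d,_=look('scene',['bar_knob','empty_tin_mid'],'s2.png'); look('side',['bar_knob','empty_tin_mid'])
print(manip.state()['eef_pos'])
```

```text
scene bar_knob [([0.4942, 0.1468, 0.1749], 0.62)]
scene empty_tin_mid [([0.4805, 0.0244, 0.043], 0.9)]
side bar_knob [([0.4383, 0.5641, 0.0021], 0.75), ([0.4912, 0.1408, 0.17], 0.61)]
side empty_tin_mid [([0.4768, 0.03, 0.0479], 0.7)]
[0.491973   0.14475793 0.27055406]
```

Run:
```python
from h import *
print(np.array(imaging.get_calibration('wrist')['hand_eye']).round(3), imaging.get_calibration('wrist')['fx'])
T,im,d,_=look('side'); W=cloud(T,d,'side'); 
T2,im2,d2,_=look('scene'); W2=cloud(T2,d2,'scene')
for Q in(W,W2):
    q=Q.reshape(-1,3); q=q[~np.isnan(q[:,0])]; r=np.array([wr(p) for p in q]); m=(abs(r[:,0])<.02)&(r[:,1]>.09)&(r[:,1]<.19)&(r[:,2]>.05)
    for z in np.arange(.05,.36,.02):
        k=r[m&(r[:,2]>z)&(r[:,2]<z+.02)]
        if len(k): print(z.round(2),len(k),k[:,:2].min(0).round(3),k[:,:2].max(0).round(3))
    print()
```

```text
[[ 0.001 -0.961 -0.277  0.08 ]
 [ 1.     0.001 -0.001 -0.001]
 [ 0.001 -0.277  0.961 -0.166]
 [ 0.     0.     0.     1.   ]] 362.0587339242861
0.05 23 [-0.017  0.102] [0.018 0.122]
0.07 39 [-0.018  0.107] [0.018 0.136]
0.09 13 [-0.007  0.125] [0.002 0.139]
0.11 15 [-0.006  0.127] [0.002 0.14 ]
0.13 12 [-0.006  0.129] [0.002 0.141]
0.15 20 [-0.012  0.127] [0.004 0.177]
0.17 25 [-0.012  0.131] [0.008 0.177]
0.19 16 [-0.005  0.132] [0.003 0.139]
0.21 14 [-0.005  0.132] [0.003 0.145]
0.23 16 [-0.005  0.131] [0.003 0.141]
0.25 15 [-0.005  0.132] [0.004 0.143]
0.27 7 [-0.004  0.13 ] [0.003 0.143]
0.35 17 [-0.018  0.144] [0.019 0.16 ]

0.05 64 [-0.019  0.091] [0.02  0.128]
0.07 59 [-0.016  0.108] [0.02  0.138]
0.09 18 [-0.007  0.129] [0.005 0.14 ]
0.11 24 [-0.006  0.127] [0.008 0.141]
0.13 24 [-0.007  0.131] [0.004 0.141]
0.15 30 [-0.008  0.131] [0.004 0.175]
0.17 85 [-0.014  0.131] [0.011 0.185]
0.19 27 [-0.006  0.132] [0.008 0.143]
0.21 24 [-0.009  0.13 ] [0.002 0.142]
0.23 28 [-0.006  0.131] [0.006 0.142]
0.25 30 [-0.01   0.132] [0.007 0.146]
0.27 14 [-0.004  0.134] [0.02  0.181]
0.29 2 [0.019 0.168] [0.02  0.175]
0.31 2 [0.017 0.172] [0.02  0.175]
0.35 22 [-0.015  0.146] [0.02  0.156]
```

View pics/s2.png

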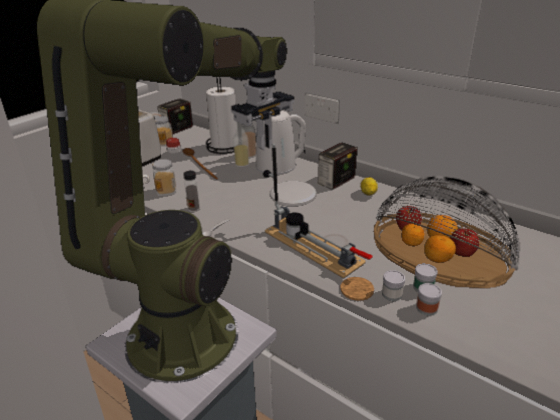

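The bar now stands upright at rack y of about 0.137, with its top at z about 0.28. I'll lift over it and tilt the tool so the camera and gripper body stay clear of it.

Call:
carry_out:
  increments:
    - {"linear": [0, 0, -1], "twist": [0, 0, 0], "fingers": 1}
    - {"linear": [0, 0, -1], "twist": [0, 0, 0], "fingers": 1}
    - {"linear": [0, 0, -1], "twist": [0, 0, 0], "fingers": 1}
    - {"linear": [0, 0, -1], "twist": [0, 0, 0], "fingers": 1}

```text
time_s: 9.63
eef_pos: [0.4928, 0.145, 0.3756]
ee_rot: [179.6, -0.1, 81.6]
contact_force: [-0.3, 0.1, -0.2]
gripper_width: 0.803
finger_force: 0.0
```

Call:
carry_out:
  increments:
    - {"linear": [-0.4, 0, 0], "twist": [0, 0, 0], "fingers": 1}
    - {"linear": [-0.8, 0, 0], "twist": [0, 0, 0], "fingers": 1}
    - {"linear": [-1, 0, 0], "twist": [0, 0.06, 0], "fingers": 1}
    - {"linear": [-1, 0, 0], "twist": [0, 0.12, 0], "fingers": 1}
    - {"linear": [-1, 0, 0], "twist": [0, 0.15, 0], "fingers": 1}
    - {"linear": [-1, 0, 0], "twist": [0, 0.15, 0], "fingers": 1}

```text
time_s: 10.13
eef_pos: [0.4772, 0.0444, 0.37]
ee_rot: [-179.9, -18.2, 81.3]
contact_force: [0.3, 0.3, 0.4]
gripper_width: 0.999
finger_force: 0.0
```

Run:
```python
from h import *
s=manip.state(); print(s['eef_pos'],s['ee_rot'],s['gripper_width'],s['joint_pos'].round(1))
look('wrist',['empty_tin_mid','row_end','stop_face','bar_hinge','rack'],'w3.png')
p=rw((0,.0625,.05)); print(p,wr(s['eef_pos'])); goal(p+[0,0,.12]); goal(p)
```

```text
[0.47715584 0.04435727 0.37003873] [-179.88464483  -18.16897416   81.30361116] 0.9987848203017968 [-8.8  2.3 86.4 18.2 91.3  0.3]
wrist empty_tin_mid [([0.4767, 0.0294, 0.0448], 0.75)]
wrist row_end [([0.4812, 0.0535, 0.0146], 0.78), ([0.4158, 0.3909, 0.0007], 0.48)]
wrist stop_face [([0.4709, 0.0005, 0.0272], 0.61)]
wrist bar_hinge [([0.4877, 0.0899, 0.0658], 0.89)]
wrist rack [([0.4632, -0.0332, -0.0008], 0.87), ([0.4762, 0.0552, 0.0127], 0.51)]
[0.47547887 0.03112573 0.05      ] [-3.02750746e-04  7.58339434e-02  3.70038733e-01]
lin [-0.769  0.003  1.866]
lin [-1.138e+00  3.000e-03  3.007e+00]
```

View pics/w3.png

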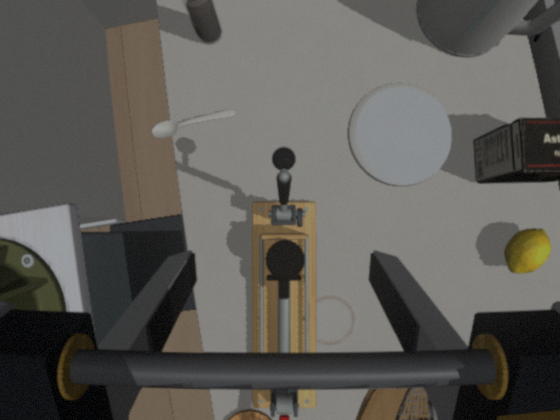

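The view shows the tin at (285,258) and the bar upright behind it. I'll descend and grip.

Call:
carry_out:
  increments:
    - {"linear": [-0.38, 0, 1], "twist": [0, 0, 0], "fingers": 1}
    - {"linear": [-0.38, 0, 1], "twist": [0, 0, 0], "fingers": 1}
    - {"linear": [-0.38, 0, 1], "twist": [0, 0, 0], "fingers": 1}
    - {"linear": [-0.38, 0, 1], "twist": [0, 0, 0], "fingers": 1}

```text
time_s: 10.77
eef_pos: [0.475, 0.0414, 0.2599]
ee_rot: [-179.5, -17.9, 81.5]
contact_force: [-0.5, -0.9, 0.3]
gripper_width: 1.0
finger_force: 0.0
```

Call:
carry_out:
  increments:
    - {"linear": [-0.38, 0, 1], "twist": [0, 0, 0], "fingers": 1}
    - {"linear": [-0.38, 0, 1], "twist": [0, 0, 0], "fingers": 1}
    - {"linear": [-0.38, 0, 1], "twist": [0, 0, 0], "fingers": 1}
    - {"linear": [-0.38, 0, 1], "twist": [0, 0, 0], "fingers": 1}

```text
time_s: 11.1
eef_pos: [0.4748, 0.0361, 0.1549]
ee_rot: [-179.7, -18.0, 81.5]
contact_force: [0.0, -0.1, -0.4]
gripper_width: 0.997
finger_force: 0.0
```

Call:
carry_out:
  increments:
    - {"linear": [-0.19, 0, 0.5], "twist": [0, 0, 0], "fingers": 1}
    - {"linear": [-0.28, 0, 0.75], "twist": [0, 0, 0], "fingers": 1}
    - {"linear": [-0.38, 0, 1], "twist": [0, 0, 0], "fingers": 1}
    - {"linear": [-0.38, 0, 1], "twist": [0, 0, 0], "fingers": 1}

```text
time_s: 11.43
eef_pos: [0.4746, 0.0308, 0.049]
ee_rot: [-179.8, -18.0, 81.5]
contact_force: [-0.2, -0.5, -0.1]
gripper_width: 1.002
finger_force: 0.0
```

Call:
carry_out:
  increments:
    - {"linear": [0, 0, 0], "twist": [0, 0, 0], "fingers": -0.5}
    - {"linear": [0, 0, 0], "twist": [0, 0, 0], "fingers": -0.5}
    - {"linear": [0, 0, 0], "twist": [0, 0, 0], "fingers": -0.5}
    - {"linear": [0, 0, 0], "twist": [0, 0, 0], "fingers": -0.5}
    - {"linear": [0, 0, 0], "twist": [0, 0, 0], "fingers": -0.5}
    - {"linear": [0, 0, 0], "twist": [0, 0, 0], "fingers": -0.5}
    - {"linear": [0, 0, 0], "twist": [0, 0, 0], "fingers": -0.5}
    - {"linear": [0, 0, 0], "twist": [0, 0, 0], "fingers": -0.5}

```text
time_s: 12.1
eef_pos: [0.4756, 0.0303, 0.0513]
ee_rot: [179.9, -18.0, 81.6]
contact_force: [1.0, -0.8, 6.8]
gripper_width: 0.548
finger_force: 30.0
```

Call:
carry_out:
  increments:
    - {"linear": [0.1, 0, -0.31], "twist": [0, 0, 0], "fingers": -0.5}
    - {"linear": [0.2, 0, -0.62], "twist": [0, 0, 0], "fingers": -0.5}
    - {"linear": [0.31, 0, -0.95], "twist": [0, 0, 0], "fingers": -0.5}
    - {"linear": [0.31, 0, -0.95], "twist": [0, 0, 0], "fingers": -0.5}
    - {"linear": [0.31, 0, -0.95], "twist": [0, 0, 0], "fingers": -0.5}

```text
time_s: 12.52
eef_pos: [0.4756, 0.0304, 0.1517]
ee_rot: [179.8, -18.0, 81.6]
contact_force: [-0.3, 0.7, -2.2]
gripper_width: 0.548
finger_force: 30.0
```

Call:
carry_out:
  increments:
    - {"linear": [-0.3, -0.06, -0.1], "twist": [0, 0, 0], "fingers": -0.5}
    - {"linear": [-0.6, -0.12, -0.2], "twist": [0, 0, 0], "fingers": -0.5}
    - {"linear": [-0.9, -0.174, -0.292], "twist": [0, 0, 0], "fingers": -0.5}

```text
time_s: 12.77
eef_pos: [0.4426, -0.061, 0.149]
ee_rot: [-179.8, -18.0, 81.6]
contact_force: [0.0, -1.2, -1.8]
gripper_width: 0.55
finger_force: 30.0
```

Call:
carry_out:
  increments:
    - {"linear": [-0.3, -0.06, -0.1], "twist": [0, 0, 0], "fingers": -0.5}
    - {"linear": [-0.6, -0.12, -0.2], "twist": [0, 0, 0], "fingers": -0.5}
    - {"linear": [-0.9, -0.174, -0.292], "twist": [0, 0, 0], "fingers": -0.5}

```text
time_s: 13.02
eef_pos: [0.4115, -0.1525, 0.149]
ee_rot: [-179.9, -18.1, 81.5]
contact_force: [0.4, 0.3, -1.2]
gripper_width: 0.548
finger_force: 30.0
```

Call:
carry_out:
  increments:
    - {"linear": [-0.3, -0.06, -0.1], "twist": [0, 0, 0], "fingers": -0.5}
    - {"linear": [-0.6, -0.12, -0.2], "twist": [0, 0, 0], "fingers": -0.5}
    - {"linear": [-0.9, -0.174, -0.292], "twist": [0, 0, 0], "fingers": -0.5}
    - {"linear": [-0.9, -0.174, -0.292], "twist": [0, 0, 0], "fingers": -0.5}
    - {"linear": [-0.9, -0.174, -0.292], "twist": [0, 0, 0], "fingers": -0.5}

```text
time_s: 13.43
eef_pos: [0.3809, -0.243, 0.1487]
ee_rot: [-179.8, -18.1, 81.4]
contact_force: [-0.2, -0.1, -1.6]
gripper_width: 0.549
finger_force: 30.0
```

Run:
```python
from h import *
s=manip.state(); print(s['eef_pos'],s['ee_rot'],s['gripper_width'],s['finger_force'])
for c in ('scene','side','wrist'): look(c,['empty_tin_mid','mat_top','tin_a_mid','bar_knob'],'%s4.png'%c)
```

```text
[ 0.38088732 -0.24299186  0.14874697] [-179.84985661  -18.11641576   81.36572774] 0.5487466137495465 29.99906837940216
scene empty_tin_mid [([0.3789, -0.2487, 0.1395], 0.87)]
scene mat_top [([0.3836, -0.2395, 0.0118], 0.8)]
scene tin_a_mid [([0.49, -0.3708, 0.0291], 0.9)]
scene bar_knob [([0.4919, 0.1446, 0.1715], 0.7), ([0.3846, -0.239, 0.0099], 0.6)]
side empty_tin_mid [([0.3779, -0.2432, 0.1404], 0.87), ([0.4429, -0.1719, 0.0659], 0.41)]
side mat_top [([0.3804, -0.2433, 0.0078], 0.57)]
side tin_a_mid [([0.4901, -0.3734, 0.0287], 0.8)]
side bar_knob [([0.4908, 0.1458, 0.169], 0.44)]
wrist empty_tin_mid [([0.381, -0.2444, 0.1446], 0.96)]
wrist mat_top []
wrist tin_a_mid []
wrist bar_knob []
```

View pics/wrist4.png

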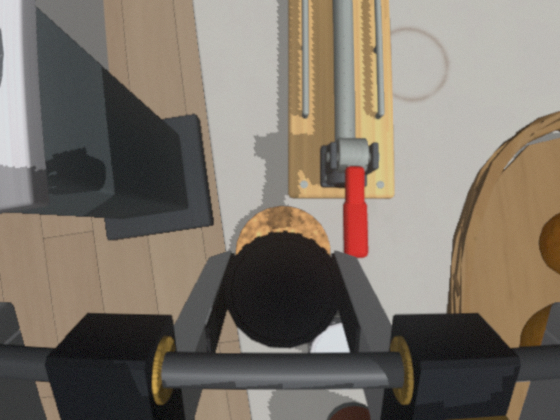

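The tin hangs over the coaster. I'll lower it here and open only slightly, because the lever is close by.

Call:
carry_out:
  increments:
    - {"linear": [-0.12, -0.03, 0.35], "twist": [0, 0, 0], "fingers": -0.5}
    - {"linear": [-0.2, -0.03, 0.6], "twist": [0, 0, 0], "fingers": -0.5}
    - {"linear": [-0.26, -0.03, 0.8], "twist": [0, 0, 0], "fingers": -0.5}
    - {"linear": [-0.29, -0.03, 0.9], "twist": [0, 0, 0], "fingers": -0.5}
    - {"linear": [-0.316, -0.03, 0.965], "twist": [0, 0, 0], "fingers": -0.5}
    - {"linear": [-0.316, -0.03, 0.965], "twist": [0, 0, 0], "fingers": -0.5}
    - {"linear": [-0.316, -0.03, 0.965], "twist": [0, 0, 0], "fingers": -0.5}

```text
time_s: 14.77
eef_pos: [0.3791, -0.2427, 0.0497]
ee_rot: [180.0, -18.0, 81.6]
contact_force: [0.2, -0.4, -1.2]
gripper_width: 0.55
finger_force: 30.0
```

Call:
carry_out:
  increments:
    - {"linear": [0, 0, 0], "twist": [0, 0, 0], "fingers": 0.3}
    - {"linear": [0, 0, 0], "twist": [0, 0, 0], "fingers": 0.3}
    - {"linear": [0, 0, 0], "twist": [0, 0, 0], "fingers": 0.3}
    - {"linear": [0, 0, 0], "twist": [0, 0, 0], "fingers": 0.3}
    - {"linear": [0, 0, 0], "twist": [0, 0, 0], "fingers": 0.3}
    - {"linear": [0.1, 0, -0.3], "twist": [0, 0, 0], "fingers": 0.3}
    - {"linear": [0.2, 0, -0.65], "twist": [0, 0, 0], "fingers": 0.3}
    - {"linear": [0.31, 0, -1], "twist": [0, 0, 0], "fingers": 0.3}
    - {"linear": [0.31, 0, -1], "twist": [0, 0, 0], "fingers": 0.3}
    - {"linear": [0.31, 0, -1], "twist": [0, 0, 0], "fingers": 0.3}

```text
time_s: 15.6
eef_pos: [0.3791, -0.2443, 0.1552]
ee_rot: [179.8, -17.9, 81.6]
contact_force: [-0.0, 0.6, -0.1]
gripper_width: 0.65
finger_force: 0.0
```

Run:
```python
from h import *
s=manip.state(); print(s['eef_pos'],s['ee_rot'],s['gripper_width'],s['finger_force'])
for c in ('scene','side','wrist'): look(c,['empty_tin_mid','mat_top','lever_tip','lever_pivot'],'%s5.png'%c)
p=rw((0,-.201,.1)); print(p,np.degrees(RK[2]))
```

```text
[ 0.37910623 -0.24430103  0.15517591] [179.81238328 -17.86633446  81.60656714] 0.6499402917359519 0.0
scene empty_tin_mid [([0.3792, -0.2476, 0.0363], 0.85), ([0.4885, -0.3711, 0.0316], 0.62)]
scene mat_top [([0.3855, -0.2386, 0.0084], 0.9)]
scene lever_tip [([0.4376, -0.2321, 0.0711], 0.68), ([0.3765, -0.2477, 0.0383], 0.29)]
scene lever_pivot [([0.445, -0.1687, 0.0644], 0.92), ([0.4786, 0.0554, 0.0152], 0.48)]
side empty_tin_mid [([0.376, -0.2434, 0.0387], 0.62), ([0.4864, -0.3761, 0.0265], 0.57)]
side mat_top [([0.3808, -0.2413, 0.0073], 0.69)]
side lever_tip [([0.4397, -0.2281, 0.0725], 0.5)]
side lever_pivot [([0.4427, -0.1702, 0.0638], 0.64)]
wrist empty_tin_mid [([0.3791, -0.2441, 0.0374], 0.97)]
wrist mat_top []
wrist lever_tip [([0.434, -0.2335, 0.0742], 0.74)]
wrist lever_pivot [([0.4454, -0.1705, 0.0646], 0.71)]
[ 0.43642249 -0.22946369  0.1       ] -8.523878258625176
```

View pics/scene5.png

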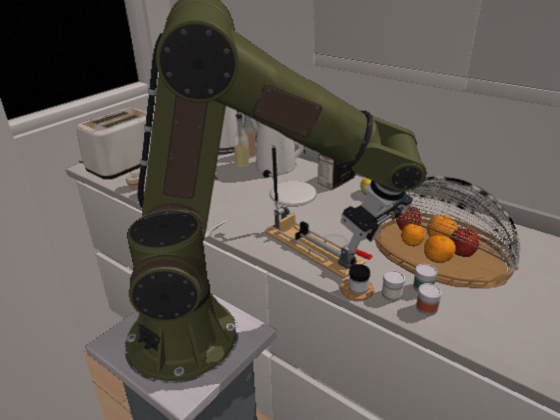

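The black-lidded tin now stands on the coaster at (358,280). Next is the lever.

Run:
```python
from h import *
from math import radians
R=Ro.from_euler('xyz',[180,0,81.5],degrees=True).as_matrix()
goal(rw((0.0005,-.198,.135)),R)
```

```text
lin [0.186 0.556 0.257]
twist [-0.   -0.15  0.  ]
```

Call:
carry_out:
  increments:
    - {"linear": [0.186, 0.556, 0.257], "twist": [0, -0.06, 0], "fingers": -0.4}
    - {"linear": [0.186, 0.556, 0.257], "twist": [0, -0.12, 0], "fingers": -0.4}
    - {"linear": [0.186, 0.556, 0.257], "twist": [0, -0.15, 0], "fingers": -0.4}
    - {"linear": [0.186, 0.556, 0.257], "twist": [0, -0.15, 0], "fingers": -0.4}
    - {"linear": [0.186, 0.556, 0.257], "twist": [0, -0.15, 0], "fingers": -0.4}
    - {"linear": [0.186, 0.556, 0.257], "twist": [0, -0.15, 0], "fingers": -0.4}

```text
time_s: 16.85
eef_pos: [0.4371, -0.2268, 0.1351]
ee_rot: [-180.0, -0.1, 81.5]
contact_force: [-0.4, -0.2, -0.1]
gripper_width: 0.308
finger_force: 0.0
```

Run:
```python
from h import *
s=manip.state(); print(s['eef_pos'],s['ee_rot'],s['gripper_width'],wr(s['eef_pos']))
T,im,d,_=look('wrist',['lever_tip','lever_pivot','empty_tin_mid'],'w6.png')
goal(rw((0.0005,-.198,.078)))
```

```text
[ 0.43708153 -0.22684387  0.13511984] [-1.79999049e+02 -1.13726082e-01  8.15265477e+01] 0.3079941394617742 [ 0.00026345 -0.19831143  0.13511984]
wrist lever_tip [([0.4349, -0.2303, 0.0751], 0.66)]
wrist lever_pivot [([0.4445, -0.1702, 0.0621], 0.97)]
wrist empty_tin_mid [([0.3785, -0.2423, 0.0409], 0.79)]
lin [0.007 0.003 0.57 ]
```

View pics/w6.png

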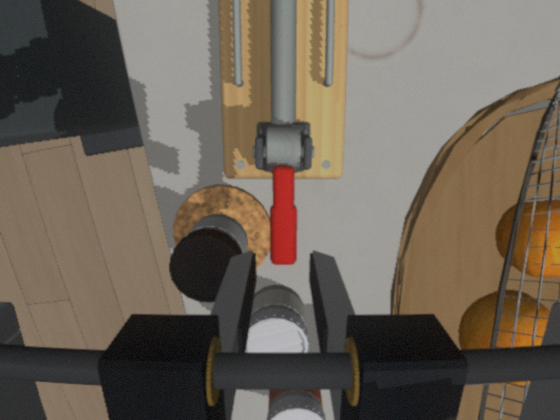

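The lever at (284,215) is centred between the fingers. I'll descend, grip it and swing it up.

Call:
carry_out:
  increments:
    - {"linear": [0, 0.01, 0.3], "twist": [0, 0, 0], "fingers": -0.4}
    - {"linear": [0, 0.01, 0.57], "twist": [0, 0, 0], "fingers": -0.4}
    - {"linear": [0, 0.01, 0.57], "twist": [0, 0, 0], "fingers": -0.4}
    - {"linear": [0, 0.01, 0.57], "twist": [0, 0, 0], "fingers": -1}
    - {"linear": [0, 0.01, 0.57], "twist": [0, 0, 0], "fingers": -1}
    - {"linear": [0, 0.01, 0.57], "twist": [0, 0, 0], "fingers": -1}
    - {"linear": [0, 0.01, 0.57], "twist": [0, 0, 0], "fingers": -1}
    - {"linear": [0, 0.01, 0.57], "twist": [0, 0, 0], "fingers": -1}

```text
time_s: 17.72
eef_pos: [0.4377, -0.227, 0.079]
ee_rot: [-179.9, 0.0, 81.5]
contact_force: [-7.2, -1.9, -3.0]
gripper_width: 0.188
finger_force: 30.0
```

Call:
carry_out:
  increments:
    - {"linear": [0.01, 0, -0.05], "twist": [0, 0, 0], "fingers": -1}
    - {"linear": [0.026, 0, -0.098], "twist": [0, 0, 0], "fingers": -1}
    - {"linear": [0.045, 0, -0.145], "twist": [0, 0, 0], "fingers": -1}
    - {"linear": [0.069, 0, -0.19], "twist": [0, 0, 0], "fingers": -1}
    - {"linear": [0.098, 0, -0.23], "twist": [0, 0, 0], "fingers": -1}
    - {"linear": [0.127, 0, -0.272], "twist": [0, 0, 0], "fingers": -1}
    - {"linear": [0.162, 0, -0.31], "twist": [0, 0, 0], "fingers": -1}
    - {"linear": [0.198, 0, -0.344], "twist": [0, 0, 0], "fingers": -1}
    - {"linear": [0.281, 0, -0.4], "twist": [0, 0, 0], "fingers": -1}
    - {"linear": [0.373, 0, -0.444], "twist": [0, 0, 0], "fingers": -1}
    - {"linear": [0.43, 0, -0.46], "twist": [0, 0, 0], "fingers": -1}
    - {"linear": [0.43, 0, -0.46], "twist": [0, 0, 0], "fingers": -1}

```text
time_s: 18.72
eef_pos: [0.4444, -0.183, 0.1258]
ee_rot: [-180.0, -0.0, 81.6]
contact_force: [-11.0, 4.3, 5.0]
gripper_width: 0.187
finger_force: 30.0
```

Run:
```python
from h import *
for c in('scene','side'):
  _,_,_,o=look(c,['lever_tip','lever_pivot'])
```

```text
scene lever_tip [([0.4403, -0.1873, 0.1166], 0.7)]
scene lever_pivot [([0.446, -0.1701, 0.0664], 0.62)]
side lever_tip [([0.4438, -0.1906, 0.1185], 0.56), ([0.4845, 0.0911, 0.0668], 0.4)]
side lever_pivot [([0.44, -0.1739, 0.0641], 0.88), ([0.4672, -0.0077, 0.0603], 0.61)]
```

Call:
carry_out:
  increments:
    - {"linear": [0, 0, 0], "twist": [0, 0, 0], "fingers": -0.2}
    - {"linear": [0, 0, 0], "twist": [0, 0, 0], "fingers": -0.2}
    - {"linear": [0, 0, 0], "twist": [0, 0, 0], "fingers": -0.2}
    - {"linear": [0, 0, 0], "twist": [0, 0, 0], "fingers": -0.2}
    - {"linear": [0, 0, -0.3], "twist": [0, 0, 0], "fingers": -0.2}
    - {"linear": [0, 0, -0.65], "twist": [0, 0, 0], "fingers": -0.2}
    - {"linear": [0, 0, -0.65], "twist": [0, 0, 0], "fingers": -0.2}

```text
time_s: 19.6
eef_pos: [0.4467, -0.1851, 0.195]
ee_rot: [179.5, 0.1, 81.6]
contact_force: [0.5, 0.3, 1.0]
gripper_width: 0.399
finger_force: 0.0
```

Call:
carry_out:
  increments:
    - {"linear": [0.4, 0, 0], "twist": [0, 0, 0], "fingers": -0.2}
    - {"linear": [0.8, 0, 0], "twist": [0, 0, 0], "fingers": -0.2}
    - {"linear": [1, 0, 0], "twist": [0, 0, 0], "fingers": -0.2}
    - {"linear": [1, 0, 0], "twist": [0, 0, 0], "fingers": -0.2}
    - {"linear": [1, 0, 0], "twist": [0, 0, 0], "fingers": -0.2}

```text
time_s: 20.02
eef_pos: [0.4597, -0.0847, 0.1893]
ee_rot: [179.9, 0.0, 81.7]
contact_force: [0.1, -1.0, -0.7]
gripper_width: 0.401
finger_force: 0.0
```

Run:
```python
from h import *
s=manip.state(); print(s['eef_pos'],s['gripper_width'])
for c in('scene','side','wrist'):
  look(c,['lever_tip','stop_tab','stop_face'])
goal(rw((-.0005,.021,.062)))
```

```text
[ 0.45966517 -0.08466076  0.18928637] 0.4008259409609778
scene lever_tip [([0.4429, -0.1713, 0.1225], 0.58)]
scene stop_tab [([0.4717, -0.0129, 0.0603], 0.58)]
scene stop_face [([0.4695, 0.0018, 0.0327], 0.77), ([0.413, 0.3958, 0.0012], 0.74)]
side lever_tip [([0.4698, -0.0099, 0.0589], 0.71), ([0.447, -0.1707, 0.1237], 0.63)]
side stop_tab [([0.416, -0.3202, 0.026], 0.49)]
side stop_face [([0.4736, 0.0024, 0.0335], 0.62)]
wrist lever_tip [([0.4452, -0.1728, 0.1227], 0.6)]
wrist stop_tab [([0.4681, -0.0105, 0.0649], 0.77)]
wrist stop_face [([0.472, 0.0008, 0.031], 0.73), ([0.4433, -0.1719, 0.0633], 0.31)]
lin [ 0.761 -0.017  1.269]
```

Call:
carry_out:
  increments:
    - {"linear": [0.75, -0.017, 0.3], "twist": [0, 0, 0], "fingers": -0.3}
    - {"linear": [0.75, -0.017, 0.7], "twist": [0, 0, 0], "fingers": -0.3}
    - {"linear": [0.75, -0.017, 1], "twist": [0, 0, 0], "fingers": -0.3}
    - {"linear": [0.75, -0.017, 1], "twist": [0, 0, 0], "fingers": -0.3}
    - {"linear": [0.75, -0.017, 1], "twist": [0, 0, 0], "fingers": -0.3}

```text
time_s: 21.03
eef_pos: [0.4674, -0.0104, 0.0871]
ee_rot: [-179.7, 0.0, 81.6]
contact_force: [-0.2, -1.3, 0.9]
gripper_width: 0.354
finger_force: 0.0
```

Call:
carry_out:
  increments:
    - {"linear": [0, 0, 0.27], "twist": [0, 0, 0], "fingers": -0.3}
    - {"linear": [0, 0, 0.27], "twist": [0, 0, 0], "fingers": -0.3}
    - {"linear": [0, 0, 0.27], "twist": [0, 0, 0], "fingers": -1}
    - {"linear": [0, 0, 0.27], "twist": [0, 0, 0], "fingers": -1}
    - {"linear": [0, 0, 0.27], "twist": [0, 0, 0], "fingers": -1}
    - {"linear": [0, 0, 0.27], "twist": [0, 0, 0], "fingers": -1}
    - {"linear": [0, 0, 0.27], "twist": [0, 0, 0], "fingers": -1}
    - {"linear": [0, 0, 0.27], "twist": [0, 0, 0], "fingers": -1}

```text
time_s: 21.7
eef_pos: [0.4698, -0.0113, 0.0636]
ee_rot: [179.8, 0.0, 81.5]
contact_force: [0.2, -2.0, 8.5]
gripper_width: 0.144
finger_force: 30.0
```

Call:
carry_out:
  increments:
    - {"linear": [-0.1, 0, 0], "twist": [0, 0, 0], "fingers": -1}
    - {"linear": [-0.3, 0, 0], "twist": [0, 0, 0], "fingers": -1}
    - {"linear": [-0.5, 0, 0], "twist": [0, 0, 0], "fingers": -1}
    - {"linear": [-0.7, 0, 0], "twist": [0, 0, 0], "fingers": -1}
    - {"linear": [-0.9, 0, 0], "twist": [0, 0, 0], "fingers": -1}
    - {"linear": [-1, 0, 0], "twist": [0, 0, 0], "fingers": -1}
    - {"linear": [-1, 0, 0], "twist": [0, 0, 0], "fingers": -1}

```text
time_s: 22.28
eef_pos: [0.4547, -0.1118, 0.0636]
ee_rot: [179.8, 0.0, 81.5]
contact_force: [-0.1, -3.6, 9.6]
gripper_width: 0.144
finger_force: 30.0
```

Call:
carry_out:
  increments:
    - {"linear": [-0.1, 0, 0], "twist": [0, 0, 0], "fingers": -1}
    - {"linear": [-0.2, 0, 0], "twist": [0, 0, 0], "fingers": -1}
    - {"linear": [-0.2, 0, 0], "twist": [0, 0, 0], "fingers": -1}

```text
time_s: 22.53
eef_pos: [0.4519, -0.131, 0.0636]
ee_rot: [179.8, 0.0, 81.5]
contact_force: [-0.9, -3.9, 9.1]
gripper_width: 0.147
finger_force: 30.0
```

Run:
```python
from h import *
s=manip.state(); print(s['eef_pos'],wr(s['eef_pos']))
for c in('scene','side','wrist'):
  _,_,_,o=look(c,['stop_tab','stop_face','lever_tip'])
  for p,_ in o['stop_face']: print(wr(p).round(4), .088-wr(p)[1])
```

```text
[ 0.45186461 -0.13095678  0.06357657] [ 0.0006707  -0.10129232  0.06357657]
scene stop_tab [([0.4552, -0.1291, 0.0609], 0.61), ([0.3788, -0.2481, 0.0366], 0.26)]
scene stop_face [([0.4541, -0.1163, 0.0334], 0.82), ([0.4201, -0.411, 0.0309], 0.24)]
scene lever_tip [([0.4427, -0.175, 0.1227], 0.53)]
[ 0.0007 -0.0865  0.0334] 0.17446610655678674
[ 0.0108 -0.383   0.0309] 0.4709504361447423
side stop_tab [([0.4501, -0.128, 0.0595], 0.64)]
side stop_face [([0.4559, -0.1153, 0.0324], 0.43)]
side lever_tip [([0.3763, -0.2431, 0.0376], 0.71), ([0.4469, -0.1713, 0.1215], 0.64)]
[ 0.0023 -0.0852  0.0324] 0.173210353544817
wrist stop_tab [([0.4519, -0.1265, 0.068], 0.74)]
wrist stop_face [([0.4553, -0.1184, 0.0322], 0.68)]
wrist lever_tip [([0.4481, -0.1733, 0.0618], 0.69)]
[ 0.0022 -0.0884  0.0322] 0.1763650444392756
```

Call:
carry_out:
  increments:
    - {"linear": [0, 0, 0], "twist": [0, 0, 0], "fingers": 0.0}
    - {"linear": [0, 0, 0], "twist": [0, 0, 0], "fingers": 0.0}
    - {"linear": [0, 0, 0], "twist": [0, 0, 0], "fingers": 0.0}
    - {"linear": [0, 0, -0.4], "twist": [0, 0, 0], "fingers": 0.0}
    - {"linear": [0, 0, -0.8], "twist": [0, 0, 0], "fingers": 0.3}
    - {"linear": [0, 0, -1], "twist": [0, 0, 0], "fingers": 0.6}
    - {"linear": [0, 0, -1], "twist": [0, 0, 0], "fingers": 0.6}

```text
time_s: 23.72
eef_pos: [0.4526, -0.1301, 0.1664]
ee_rot: [179.6, 0.1, 81.6]
contact_force: [0.2, 0.9, 0.0]
gripper_width: 0.605
finger_force: 0.0
```

Call:
carry_out:
  increments:
    - {"linear": [0, 0, -0.5], "twist": [0, 0, 0], "fingers": 0.6}
    - {"linear": [-0.4, 0, -0.5], "twist": [0, 0, 0], "fingers": 0.6}
    - {"linear": [-0.8, 0, -0.5], "twist": [0, 0, 0], "fingers": 0.6}
    - {"linear": [-1, 0, -0.5], "twist": [0, 0, 0], "fingers": 0.6}

```text
time_s: 24.05
eef_pos: [0.4358, -0.2311, 0.212]
ee_rot: [180.0, 0.0, 81.5]
contact_force: [0.5, 0.1, -0.3]
gripper_width: 0.797
finger_force: 0.0
```

Call:
carry_out:
  increments:
    - {"linear": [-0.4, -0.03, 0], "twist": [0, 0, 0], "fingers": 0.6}
    - {"linear": [-0.8, -0.05, 0], "twist": [0, 0.06, 0], "fingers": 0.6}
    - {"linear": [-0.93, -0.075, 0], "twist": [0, 0.12, 0], "fingers": 0.6}
    - {"linear": [-0.93, -0.075, 0], "twist": [0, 0.15, 0], "fingers": 0.6}
    - {"linear": [-0.93, -0.075, 0], "twist": [0, 0.15, 0], "fingers": 0.6}
    - {"linear": [-0.93, -0.075, 0], "twist": [0, 0.15, 0], "fingers": 0.6}

```text
time_s: 24.55
eef_pos: [0.4148, -0.3196, 0.2107]
ee_rot: [-179.9, -18.0, 81.4]
contact_force: [-0.7, 0.5, -0.4]
gripper_width: 0.801
finger_force: 0.0
```

```bash
cat >> h.py <<'E'
from scipy import ndimage as nd
def tins(cams=('scene','side'),box=(.3,.56,-.52,-.27),z0=.05,z1=.068):
    for cam in cams:
        T,im,d,_=look(cam); W=cloud(T,d,cam); P=tops(W,box,z0,z1)
        n0=int((box[1]-box[0])/.005); n1=int((box[3]-box[2])/.005)
        g,_,_=np.histogram2d(P[:,0],P[:,1],bins=[n0,n1],range=[box[:2],box[2:]]); l,n=nd.label(g>0)
        for i in range(1,n+1):
            ix=np.argwhere(l==i)
            if len(ix)>15: print(cam,'blob',((ix.min(0)+ix.max(0)+1)/2*.005+[box[0],box[2]]).round(4),(np.ptp(ix,0)*.005+.005).round(3),len(ix))
E
python3 - <<'E'
from h import *
s=manip.state(); print(s['eef_pos'],s['ee_rot'],s['joint_pos'].round(1))
tins()
_,_,_,o=look('wrist',['tin_a_mid','tin_b_mid'],'w7.png')
goal((.4155,-.3195,.042))
E
```

```text
[ 0.41482786 -0.31964257  0.21066196] [-179.88680493  -17.97077282   81.43090858] [-48.3  20.3  85.9  13.7  85.7 -42.2]
scene blob [ 0.4125 -0.335 ] [0.055 0.06 ] 99
scene blob [ 0.42 -0.41] [0.06 0.06] 101
scene blob [ 0.485  -0.3725] [0.06  0.055] 98
side blob [ 0.4125 -0.3375] [0.055 0.065] 97
side blob [ 0.4175 -0.41  ] [0.055 0.06 ] 97
side blob [ 0.4875 -0.3725] [0.055 0.065] 85
wrist tin_a_mid [([0.4895, -0.3698, 0.0298], 0.86)]
wrist tin_b_mid [([0.4183, -0.4124, 0.0318], 0.73)]
lin [-5.350e-01 -1.000e-03  1.617e+00]
```

View pics/w7.png

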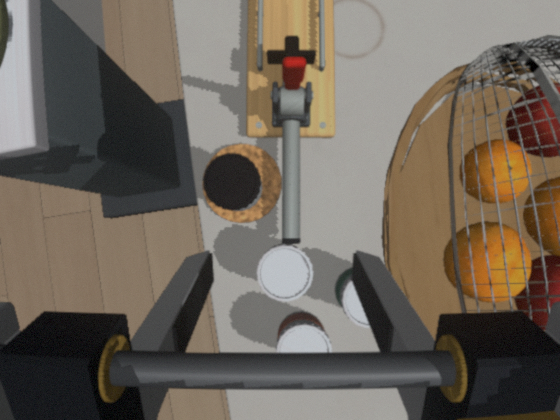

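The drawn-out tube has nudged tin A to about (0.4125, -0.336), and its lid shows at (285,272). I'll grasp it there.

Run:
```python
from h import *
goal((.413,-.3345,.12)); goal((.413,-.3345,.042))
```

```text
lin [-0.439 -0.004  0.828]
lin [-0.679 -0.004  1.57 ]
```

Call:
carry_out:
  increments:
    - {"linear": [-0.25, 0, 0.4], "twist": [0, 0, 0], "fingers": 0.6}
    - {"linear": [-0.44, 0, 0.83], "twist": [0, 0, 0], "fingers": 0.6}
    - {"linear": [-0.44, 0, 0.83], "twist": [0, 0, 0], "fingers": 0.6}
    - {"linear": [-0.44, 0, 0.83], "twist": [0, 0, 0], "fingers": 0.6}

```text
time_s: 25.13
eef_pos: [0.4123, -0.3341, 0.1174]
ee_rot: [-179.8, -18.2, 81.5]
contact_force: [-0.4, -0.1, -0.2]
gripper_width: 0.804
finger_force: 0.0
```

Call:
carry_out:
  increments:
    - {"linear": [-0.12, 0, 0.37], "twist": [0, 0, 0], "fingers": 0.6}
    - {"linear": [-0.24, 0, 0.74], "twist": [0, 0, 0], "fingers": 0.6}
    - {"linear": [-0.24, 0, 0.74], "twist": [0, 0, 0], "fingers": 0.6}
    - {"linear": [-0.24, 0, 0.74], "twist": [0, 0, 0], "fingers": 0.6}
    - {"linear": [-0.24, 0, 0.74], "twist": [0, 0, 0], "fingers": -0.5}
    - {"linear": [-0.24, 0, 0.74], "twist": [0, 0, 0], "fingers": -0.5}
    - {"linear": [-0.24, 0, 0.74], "twist": [0, 0, 0], "fingers": -0.5}
    - {"linear": [-0.24, 0, 0.74], "twist": [0, 0, 0], "fingers": -0.5}
    - {"linear": [-0.24, 0, 0.74], "twist": [0, 0, 0], "fingers": -0.5}
    - {"linear": [-0.24, 0, 0.74], "twist": [0, 0, 0], "fingers": -0.5}

```text
time_s: 25.97
eef_pos: [0.4135, -0.3359, 0.0433]
ee_rot: [179.9, -17.9, 81.6]
contact_force: [-0.1, 0.7, 9.4]
gripper_width: 0.547
finger_force: 30.0
```

Call:
carry_out:
  increments:
    - {"linear": [0.1, 0, -0.31], "twist": [0, 0, 0], "fingers": -0.5}
    - {"linear": [0.2, 0, -0.62], "twist": [0, 0, 0], "fingers": -0.5}
    - {"linear": [0.31, 0, -0.95], "twist": [0, 0, 0], "fingers": -0.5}
    - {"linear": [0.31, 0, -0.95], "twist": [0, 0, 0], "fingers": -0.5}

```text
time_s: 26.3
eef_pos: [0.4145, -0.3369, 0.1483]
ee_rot: [179.6, -17.6, 81.7]
contact_force: [1.0, -0.2, -0.4]
gripper_width: 0.547
finger_force: 30.0
```

Call:
carry_out:
  increments:
    - {"linear": [0.1, 0, -0.31], "twist": [0, 0, 0], "fingers": -0.5}
    - {"linear": [0.2, 0, -0.62], "twist": [0, 0, 0], "fingers": -0.5}
    - {"linear": [0.28, 0, -0.85], "twist": [0, 0, 0], "fingers": -0.5}
    - {"linear": [0.28, 0, -0.85], "twist": [0, 0, 0], "fingers": -0.5}

```text
time_s: 26.63
eef_pos: [0.4139, -0.3358, 0.2361]
ee_rot: [179.6, -17.7, 81.7]
contact_force: [-0.0, -0.2, -0.4]
gripper_width: 0.544
finger_force: 30.0
```

Run:
```python
from h import *
s=manip.state(); print(s['eef_pos'],s['gripper_width'],s['finger_force'],wr(s['eef_pos']))
for c in ('scene','side','wrist'): look(c,['tin_a_mid'])
p=rw((0,.0585,0)); goal((p[0],p[1],s['eef_pos'][2]));
```

```text
[ 0.41385177 -0.33579234  0.23611743] 0.5441061868654963 29.99918818473816 [-0.00656121 -0.30949963  0.23611743]
scene tin_a_mid [([0.4922, -0.3699, 0.0313], 0.73)]
side tin_a_mid [([0.4888, -0.3751, 0.0298], 0.59)]
wrist tin_a_mid [([0.4924, -0.3676, 0.0295], 0.66)]
lin [3.508 0.084 1.078]
```

Call:
carry_out:
  increments:
    - {"linear": [0.3, 0.01, 0.09], "twist": [0, 0, 0], "fingers": -0.5}
    - {"linear": [0.6, 0.015, 0.18], "twist": [0, 0, 0], "fingers": -0.5}
    - {"linear": [0.88, 0.021, 0.27], "twist": [0, 0, 0], "fingers": -0.5}

```text
time_s: 27.18
eef_pos: [0.4283, -0.2428, 0.2315]
ee_rot: [-179.9, -18.1, 81.5]
contact_force: [1.0, 0.3, -1.2]
gripper_width: 0.548
finger_force: 30.0
```

Call:
carry_out:
  increments:
    - {"linear": [0.3, 0.01, 0.09], "twist": [0, 0, 0], "fingers": -0.5}
    - {"linear": [0.6, 0.015, 0.18], "twist": [0, 0, 0], "fingers": -0.5}
    - {"linear": [0.88, 0.021, 0.27], "twist": [0, 0, 0], "fingers": -0.5}

```text
time_s: 27.43
eef_pos: [0.444, -0.1517, 0.2334]
ee_rot: [-179.9, -18.0, 81.5]
contact_force: [0.8, -0.6, -0.3]
gripper_width: 0.549
finger_force: 30.0
```

Call:
carry_out:
  increments:
    - {"linear": [0.3, 0.01, 0.09], "twist": [0, 0, 0], "fingers": -0.5}
    - {"linear": [0.6, 0.015, 0.18], "twist": [0, 0, 0], "fingers": -0.5}
    - {"linear": [0.88, 0.021, 0.27], "twist": [0, 0, 0], "fingers": -0.5}

```text
time_s: 27.68
eef_pos: [0.4595, -0.061, 0.2349]
ee_rot: [-179.9, -18.0, 81.5]
contact_force: [0.2, 0.3, -1.4]
gripper_width: 0.544
finger_force: 30.0
```

Call:
carry_out:
  increments:
    - {"linear": [0.3, 0.01, 0.09], "twist": [0, 0, 0], "fingers": -0.5}
    - {"linear": [0.6, 0.015, 0.18], "twist": [0, 0, 0], "fingers": -0.5}
    - {"linear": [0.8, 0.021, 0.25], "twist": [0, 0, 0], "fingers": -0.5}
    - {"linear": [0.8, 0.021, 0.25], "twist": [0, 0, 0], "fingers": -0.5}
    - {"linear": [0.8, 0.021, 0.25], "twist": [0, 0, 0], "fingers": -0.5}

```text
time_s: 28.1
eef_pos: [0.4739, 0.0206, 0.2358]
ee_rot: [-179.9, -18.0, 81.6]
contact_force: [-0.2, -0.1, -2.1]
gripper_width: 0.549
finger_force: 30.0
```

Run:
```python
from h import *
s=manip.state(); print(s['eef_pos'],s['gripper_width'],s['finger_force'],wr(s['eef_pos']),s['ee_rot'])
for c in ('scene','side','wrist'):
  _,_,_,o=look(c,['tin_a_mid','row_end','bar_knob'])
p=rw((0,.0585,.057)); goal(p); goal(p+[0,0,.1])
```

```text
[0.47386024 0.02063654 0.23582879] 0.5494088910973862 29.99887526035309 [-4.60312303e-05  5.18867521e-02  2.35828793e-01] [-179.92182413  -17.99373985   81.64334302]
scene tin_a_mid [([0.4426, -0.1711, 0.1235], 0.59), ([0.492, -0.3724, 0.0316], 0.58)]
scene row_end [([0.4777, 0.0568, 0.0136], 0.8), ([0.4835, 0.0879, 0.0703], 0.46)]
scene bar_knob [([0.492, 0.1447, 0.1703], 0.76)]
side tin_a_mid [([0.4872, -0.3731, 0.0258], 0.95)]
side row_end [([0.4842, 0.0554, 0.0127], 0.81)]
side bar_knob [([0.3684, 0.2487, -0.0001], 0.67), ([0.4892, 0.1465, 0.1696], 0.43), ([0.4879, -0.3728, 0.025], 0.32)]
wrist tin_a_mid []
wrist row_end [([0.4792, 0.0523, 0.0125], 0.76)]
wrist bar_knob [([0.491, 0.1432, 0.1752], 0.98), ([0.4728, 0.0215, 0.2244], 0.48)]
lin [-0.484 -0.004  1.731]
lin [-0.175 -0.004  0.78 ]
```

Call:
carry_out:
  increments:
    - {"linear": [-0.1, 0, 0.4], "twist": [0, 0, 0], "fingers": -0.5}
    - {"linear": [-0.17, 0, 0.78], "twist": [0, 0, 0], "fingers": -0.5}
    - {"linear": [-0.17, 0, 0.78], "twist": [0, 0, 0], "fingers": -0.5}
    - {"linear": [-0.17, 0, 0.78], "twist": [0, 0, 0], "fingers": -0.5}

```text
time_s: 29.03
eef_pos: [0.4749, 0.028, 0.1569]
ee_rot: [-179.8, -18.0, 81.5]
contact_force: [0.2, -0.1, -1.1]
gripper_width: 0.549
finger_force: 30.0
```

Call:
carry_out:
  increments:
    - {"linear": [-0.1, 0, 0.3], "twist": [0, 0, 0], "fingers": -0.5}
    - {"linear": [-0.2, 0, 0.6], "twist": [0, 0, 0], "fingers": -0.5}
    - {"linear": [-0.26, 0, 0.8], "twist": [0, 0, 0], "fingers": -0.5}
    - {"linear": [-0.31, 0, 0.94], "twist": [0, 0, 0], "fingers": -0.5}
    - {"linear": [-0.31, 0, 0.94], "twist": [0, 0, 0], "fingers": -0.5}
    - {"linear": [-0.31, 0, 0.94], "twist": [0, 0, 0], "fingers": -0.5}

```text
time_s: 29.53
eef_pos: [0.4765, 0.0271, 0.06]
ee_rot: [179.9, -18.0, 81.6]
contact_force: [0.2, 0.7, -1.0]
gripper_width: 0.549
finger_force: 30.0
```

Call:
carry_out:
  increments:
    - {"linear": [0, 0, 0], "twist": [0, 0, 0], "fingers": 0.5}
    - {"linear": [0, 0, 0], "twist": [0, 0, 0], "fingers": 0.5}
    - {"linear": [0, 0, 0], "twist": [0, 0, 0], "fingers": 0.5}
    - {"linear": [0, 0, 0], "twist": [0, 0, 0], "fingers": 0.5}
    - {"linear": [0, 0, 0], "twist": [0, 0, 0], "fingers": 0.5}
    - {"linear": [0.1, 0, -0.31], "twist": [0, 0, 0], "fingers": 0.5}
    - {"linear": [0.2, 0, -0.62], "twist": [0, 0, 0], "fingers": 0.5}
    - {"linear": [0.3, 0, -0.95], "twist": [0, 0, 0], "fingers": 0.5}
    - {"linear": [0.3, 0, -0.95], "twist": [0, 0, 0], "fingers": 0.5}
    - {"linear": [0.3, 0, -0.95], "twist": [0, 0, 0], "fingers": 0.5}

```text
time_s: 30.37
eef_pos: [0.4758, 0.0264, 0.1592]
ee_rot: [179.8, -18.0, 81.6]
contact_force: [-0.1, 0.8, -1.0]
gripper_width: 0.752
finger_force: 0.0
```

Run:
```python
from h import *
s=manip.state(); print(s['eef_pos'],s['gripper_width'],wr(s['eef_pos']))
tins(); tins(box=(.42,.53,-.05,.075),z0=.062,z1=.085); print(rw((0,.057,0)))
R=Ro.from_euler('xyz',[180,0,81.5],degrees=True).as_matrix()
goal((.489,-.3725,.2),R)
```

```text
[0.47578497 0.02641056 0.15920321] 0.752116916790662 [0.0010016  0.05788228 0.15920321]
scene blob [ 0.42 -0.41] [0.06 0.06] 107
scene blob [ 0.49 -0.37] [0.06 0.06] 98
side blob [ 0.42 -0.41] [0.05 0.06] 91
side blob [ 0.4875 -0.3725] [0.055 0.065] 94
scene blob [0.4725 0.0275] [0.065 0.055] 93
side blob [0.4725 0.025 ] [0.055 0.06 ] 61
[0.47466365 0.02568649 0.        ]
lin [-3.6    0.728 -1.629]
twist [-0.001 -0.15   0.   ]
```

Call:
carry_out:
  increments:
    - {"linear": [0.155, 0, -0.475], "twist": [0, -0.05, 0], "fingers": 0.5}
    - {"linear": [0.155, 0, -0.475], "twist": [0, -0.1, 0], "fingers": 0.5}
    - {"linear": [0.155, 0, -0.475], "twist": [0, -0.15, 0], "fingers": 0.5}
    - {"linear": [0.155, 0, -0.475], "twist": [0, -0.15, 0], "fingers": 0.5}

```text
time_s: 30.9
eef_pos: [0.4754, 0.0278, 0.2077]
ee_rot: [180.0, 0.3, 81.7]
contact_force: [-0.7, 1.0, -0.2]
gripper_width: 0.752
finger_force: 0.0
```

Call:
carry_out:
  increments:
    - {"linear": [-0.4, 0, 0], "twist": [0, 0, 0], "fingers": 0.6}
    - {"linear": [-0.8, 0.01, 0], "twist": [0, 0, 0], "fingers": 0.6}
    - {"linear": [-0.88, 0.02, 0], "twist": [0, 0, 0], "fingers": 0.6}

```text
time_s: 31.15
eef_pos: [0.4631, -0.0639, 0.2063]
ee_rot: [-179.9, -0.1, 81.5]
contact_force: [1.3, 0.2, 0.5]
gripper_width: 0.799
finger_force: 0.0
```

Call:
carry_out:
  increments:
    - {"linear": [-0.4, 0, 0], "twist": [0, 0, 0], "fingers": 0.6}
    - {"linear": [-0.8, 0.01, 0], "twist": [0, 0, 0], "fingers": 0.6}
    - {"linear": [-0.88, 0.02, 0], "twist": [0, 0, 0], "fingers": 0.6}

```text
time_s: 31.4
eef_pos: [0.4521, -0.1518, 0.2064]
ee_rot: [-179.9, -0.1, 81.4]
contact_force: [0.1, 0.7, 0.4]
gripper_width: 0.798
finger_force: 0.0
```

Call:
carry_out:
  increments:
    - {"linear": [-0.4, 0, 0], "twist": [0, 0, 0], "fingers": 0.6}
    - {"linear": [-0.8, 0.01, 0], "twist": [0, 0, 0], "fingers": 0.6}
    - {"linear": [-0.88, 0.02, 0], "twist": [0, 0, 0], "fingers": 0.6}

```text
time_s: 31.65
eef_pos: [0.4412, -0.2391, 0.2064]
ee_rot: [-179.9, -0.1, 81.4]
contact_force: [-0.2, 0.6, -1.0]
gripper_width: 0.798
finger_force: 0.0
```

Call:
carry_out:
  increments:
    - {"linear": [-0.4, 0, 0], "twist": [0, 0, 0], "fingers": 0.6}
    - {"linear": [-0.8, 0.01, 0], "twist": [0, 0, 0], "fingers": 0.6}
    - {"linear": [-0.88, 0.02, 0], "twist": [0, 0, 0], "fingers": 0.6}

```text
time_s: 31.9
eef_pos: [0.4302, -0.3263, 0.2063]
ee_rot: [-180.0, -0.1, 81.4]
contact_force: [0.5, 0.5, -0.3]
gripper_width: 0.802
finger_force: 0.0
```

Call:
carry_out:
  increments:
    - {"linear": [-0.4, 0, 0], "twist": [0, 0, 0], "fingers": 0.6}
    - {"linear": [-0.8, 0.01, 0], "twist": [0, 0, 0], "fingers": 0.6}
    - {"linear": [-0.88, 0.02, 0], "twist": [0, 0, 0], "fingers": 0.6}
    - {"linear": [-0.88, 0.02, 0], "twist": [0, 0, 0], "fingers": 0.6}
    - {"linear": [-0.88, 0.02, 0], "twist": [0, 0, 0], "fingers": 0.6}

```text
time_s: 32.32
eef_pos: [0.4205, -0.4092, 0.2066]
ee_rot: [-180.0, -0.1, 81.5]
contact_force: [1.3, -0.4, 0.4]
gripper_width: 0.803
finger_force: 0.0
```

Run:
```python
from h import *
s=manip.state(); print(s['eef_pos'],s['ee_rot'],s['joint_pos'].round(1))
tins(); look('wrist',['tin_a_mid','tin_b_mid'])
goal((.4195,-.41,.042))
```

```text
[ 0.42045083 -0.4091631   0.20659723] [-1.79959150e+02 -1.34801375e-01  8.15282456e+01] [-47.8  22.5  81.7   0.1  75.9 -39.4]
scene blob [ 0.42 -0.41] [0.06 0.06] 109
scene blob [ 0.4875 -0.3725] [0.065 0.055] 100
side blob [ 0.4175 -0.41  ] [0.055 0.06 ] 90
side blob [ 0.4875 -0.3725] [0.055 0.055] 91
wrist tin_a_mid [([0.4926, -0.3741, 0.0283], 0.63)]
wrist tin_b_mid [([0.4203, -0.4103, 0.0324], 0.57)]
lin [-0.012 -0.013  1.66 ]
```

Call:
carry_out:
  increments:
    - {"linear": [-0.01, -0.01, 0.4], "twist": [0, 0, 0], "fingers": 0.6}
    - {"linear": [-0.01, -0.01, 0.8], "twist": [0, 0, 0], "fingers": 0.6}
    - {"linear": [-0.01, -0.01, 0.8], "twist": [0, 0, 0], "fingers": 0.6}

```text
time_s: 32.82
eef_pos: [0.4174, -0.408, 0.1211]
ee_rot: [-179.6, -0.4, 81.6]
contact_force: [-0.5, 1.3, -1.2]
gripper_width: 0.798
finger_force: 0.0
```

Call:
carry_out:
  increments:
    - {"linear": [0, 0, 0.4], "twist": [0, 0, 0], "fingers": 0.6}
    - {"linear": [0, 0, 0.84], "twist": [0, 0, 0], "fingers": 0.6}
    - {"linear": [0, 0, 0.84], "twist": [0, 0, 0], "fingers": 0.6}
    - {"linear": [0, 0, 0.84], "twist": [0, 0, 0], "fingers": 0.6}
    - {"linear": [0, 0, 0.84], "twist": [0, 0, 0], "fingers": -0.5}
    - {"linear": [0, 0, 0.84], "twist": [0, 0, 0], "fingers": -0.5}
    - {"linear": [0, 0, 0.84], "twist": [0, 0, 0], "fingers": -0.5}
    - {"linear": [0, 0, 0.84], "twist": [0, 0, 0], "fingers": -0.5}
    - {"linear": [0, 0, 0.84], "twist": [0, 0, 0], "fingers": -0.5}
    - {"linear": [0, 0, 0.84], "twist": [0, 0, 0], "fingers": -0.5}

```text
time_s: 33.65
eef_pos: [0.42, -0.4116, 0.0456]
ee_rot: [179.9, 0.1, 81.5]
contact_force: [-0.1, 1.4, 9.5]
gripper_width: 0.55
finger_force: 30.0
```

Call:
carry_out:
  increments:
    - {"linear": [0, 0, -0.4], "twist": [0, 0, 0], "fingers": -0.5}
    - {"linear": [0, 0, -0.8], "twist": [0, 0, 0], "fingers": -0.5}
    - {"linear": [0, 0, -1], "twist": [0, 0, 0], "fingers": -0.5}
    - {"linear": [0, 0, -1], "twist": [0, 0, 0], "fingers": -0.5}

```text
time_s: 33.98
eef_pos: [0.4206, -0.4123, 0.1495]
ee_rot: [179.6, 0.3, 81.6]
contact_force: [0.4, 0.3, -0.7]
gripper_width: 0.549
finger_force: 30.0
```

Call:
carry_out:
  increments:
    - {"linear": [0, 0, -0.4], "twist": [0, 0, 0], "fingers": -0.5}
    - {"linear": [0, 0, -0.8], "twist": [0, 0, 0], "fingers": -0.5}
    - {"linear": [0, 0, -0.85], "twist": [0, 0, 0], "fingers": -0.5}
    - {"linear": [0, 0, -0.85], "twist": [0, 0, 0], "fingers": -0.5}

```text
time_s: 34.32
eef_pos: [0.4197, -0.4114, 0.2307]
ee_rot: [179.8, 0.1, 81.6]
contact_force: [-0.4, -0.2, -1.4]
gripper_width: 0.546
finger_force: 30.0
```

Run:
```python
from h import *
s=manip.state(); print(s['eef_pos'],s['gripper_width'],s['finger_force'])
p=rw((0,.001,s['eef_pos'][2])); goal(p)
```

```text
[ 0.41968409 -0.41139463  0.2307318 ] 0.5463428952992242 29.998857378959656
lin [ 3.844 -0.099 -0.01 ]
```

Call:
carry_out:
  increments:
    - {"linear": [0.4, -0.01, 0], "twist": [0, 0, 0], "fingers": -0.5}
    - {"linear": [0.8, -0.02, 0], "twist": [0, 0, 0], "fingers": -0.5}
    - {"linear": [0.96, -0.025, 0], "twist": [0, 0, 0], "fingers": -0.5}

```text
time_s: 34.57
eef_pos: [0.4304, -0.3119, 0.2263]
ee_rot: [-179.8, -0.2, 81.6]
contact_force: [-0.2, -0.2, -0.9]
gripper_width: 0.546
finger_force: 30.0
```

Call:
carry_out:
  increments:
    - {"linear": [0.4, -0.01, 0], "twist": [0, 0, 0], "fingers": -0.5}
    - {"linear": [0.8, -0.02, 0], "twist": [0, 0, 0], "fingers": -0.5}
    - {"linear": [0.96, -0.025, 0], "twist": [0, 0, 0], "fingers": -0.5}

```text
time_s: 34.82
eef_pos: [0.4421, -0.2167, 0.2269]
ee_rot: [-179.8, -0.1, 81.6]
contact_force: [-0.3, -0.5, -0.5]
gripper_width: 0.547
finger_force: 30.0
```

Call:
carry_out:
  increments:
    - {"linear": [0.4, -0.01, 0], "twist": [0, 0, 0], "fingers": -0.5}
    - {"linear": [0.8, -0.02, 0], "twist": [0, 0, 0], "fingers": -0.5}
    - {"linear": [0.96, -0.025, 0], "twist": [0, 0, 0], "fingers": -0.5}

```text
time_s: 35.07
eef_pos: [0.4536, -0.1215, 0.2269]
ee_rot: [-179.8, -0.1, 81.6]
contact_force: [0.1, 0.2, -0.8]
gripper_width: 0.549
finger_force: 30.0
```

Call:
carry_out:
  increments:
    - {"linear": [0.4, -0.01, 0], "twist": [0, 0, 0], "fingers": -0.5}
    - {"linear": [0.8, -0.02, 0], "twist": [0, 0, 0], "fingers": -0.5}
    - {"linear": [0.96, -0.025, 0], "twist": [0, 0, 0], "fingers": -0.5}
    - {"linear": [0.96, -0.025, 0], "twist": [0, 0, 0], "fingers": -0.5}

```text
time_s: 35.4
eef_pos: [0.4654, -0.0268, 0.227]
ee_rot: [-179.9, -0.0, 81.7]
contact_force: [0.4, 0.8, -2.1]
gripper_width: 0.544
finger_force: 30.0
```

Run:
```python
from h import *
s=manip.state(); print(s['eef_pos'],s['gripper_width'],s['finger_force'],s['ee_rot'])
tins(box=(.42,.54,-.05,.075),z0=.062,z1=.085)
p=rw((0,.001,.06)); goal(p); 
look('wrist',['empty_tin_mid','tin_a_mid','stop_face'],'w8.png')
```

```text
[ 0.46539098 -0.02682295  0.22697402] 0.5435071951618845 29.9991238117218 [-1.79850458e+02 -1.91483461e-02  8.17499027e+01]
scene blob [0.475 0.025] [0.06 0.06] 89
side blob [0.4725 0.0225] [0.045 0.055] 49
side blob [0.485 0.04 ] [0.04 0.03] 20
lin [-0.     0.014  1.673]
wrist empty_tin_mid [([0.3813, -0.2433, 0.0377], 0.62)]
wrist tin_a_mid []
wrist stop_face []
```

View pics/w8.png

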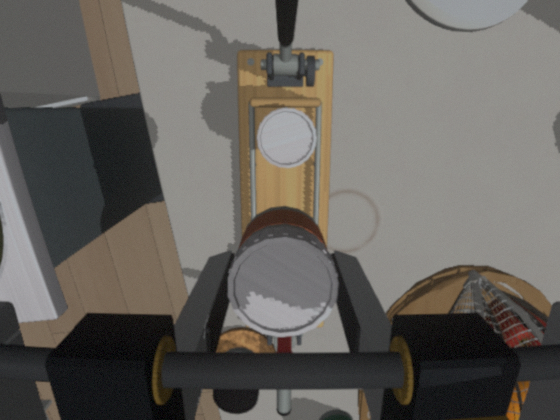

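The first tin is seated at (286,138) and tin B hangs over the channel, so I lower it.

Call:
carry_out:
  increments:
    - {"linear": [0, 0.014, 0.4], "twist": [0, 0, 0], "fingers": -0.5}
    - {"linear": [0, 0.014, 0.8], "twist": [0, 0, 0], "fingers": -0.5}
    - {"linear": [0, 0.014, 0.9], "twist": [0, 0, 0], "fingers": -0.5}
    - {"linear": [0, 0.014, 0.9], "twist": [0, 0, 0], "fingers": -0.5}

```text
time_s: 36.03
eef_pos: [0.4659, -0.0303, 0.1367]
ee_rot: [-179.7, 0.0, 81.5]
contact_force: [0.8, 0.4, -1.1]
gripper_width: 0.547
finger_force: 30.0
```

Call:
carry_out:
  increments:
    - {"linear": [0, 0, 0.35], "twist": [0, 0, 0], "fingers": -0.5}
    - {"linear": [0, 0, 0.6], "twist": [0, 0, 0], "fingers": -0.5}
    - {"linear": [0, 0, 0.76], "twist": [0, 0, 0], "fingers": -0.5}
    - {"linear": [0, 0, 0.76], "twist": [0, 0, 0], "fingers": -0.5}
    - {"linear": [0, 0, 0.76], "twist": [0, 0, 0], "fingers": -0.5}
    - {"linear": [0, 0, 0.76], "twist": [0, 0, 0], "fingers": 0.5}
    - {"linear": [0, 0, 0.76], "twist": [0, 0, 0], "fingers": 0.5}
    - {"linear": [0, 0, 0.76], "twist": [0, 0, 0], "fingers": 0.5}
    - {"linear": [0, 0, 0.76], "twist": [0, 0, 0], "fingers": 0.5}

```text
time_s: 36.78
eef_pos: [0.4677, -0.0299, 0.0637]
ee_rot: [179.9, -0.0, 81.5]
contact_force: [-0.8, 0.6, -0.7]
gripper_width: 0.742
finger_force: 0.0
```

Call:
carry_out:
  increments:
    - {"linear": [0, 0, 0], "twist": [0, 0, 0], "fingers": 0.5}
    - {"linear": [0, 0, -0.3], "twist": [0, 0, 0], "fingers": 0.5}
    - {"linear": [0, 0, -0.65], "twist": [0, 0, 0], "fingers": 0.5}
    - {"linear": [0, 0, -1], "twist": [0, 0, 0], "fingers": 0.5}
    - {"linear": [0, 0, -1], "twist": [0, 0, 0], "fingers": 0.5}

```text
time_s: 37.2
eef_pos: [0.4695, -0.0301, 0.1689]
ee_rot: [179.5, -0.0, 81.6]
contact_force: [0.2, -0.2, 0.6]
gripper_width: 0.749
finger_force: 0.0
```

Call:
carry_out:
  increments:
    - {"linear": [0, 0, -0.3], "twist": [0, 0, 0], "fingers": 0.5}
    - {"linear": [0, 0, -0.65], "twist": [0, 0, 0], "fingers": 0.5}
    - {"linear": [0, 0, -0.65], "twist": [0, 0, 0], "fingers": 0.5}

```text
time_s: 37.45
eef_pos: [0.469, -0.03, 0.2334]
ee_rot: [179.5, -0.0, 81.6]
contact_force: [0.9, 0.4, 1.0]
gripper_width: 0.749
finger_force: 0.0
```

Run:
```python
from h import *
s=manip.state(); print(s['eef_pos'],s['gripper_width'],s['finger_force'],s['ee_rot'])
tins(('scene','side','wrist'),box=(.42,.54,-.1,.075),z0=.062,z1=.085); tins()
R=Ro.from_euler('xyz',[180,0,5],degrees=True).as_matrix(); goal((.4885,-.3725,.225),R); print(rw((0,.001,0)))
```

```text
[ 0.46897168 -0.03004772  0.23335225] 0.7491157788703046 0.0 [ 1.79522801e+02 -3.61417457e-03  8.15549639e+01]
scene blob [0.4775 0.    ] [0.065 0.11 ] 178
side blob [0.4625 0.0325] [0.035 0.045] 20
side blob [ 0.475 -0.025] [0.05 0.06] 68
side blob [0.485 0.025] [0.03 0.04] 24
wrist blob [0.4725 0.0025] [0.065 0.105] 201
scene blob [ 0.4875 -0.37  ] [0.065 0.06 ] 99
side blob [ 0.4875 -0.3725] [0.055 0.065] 94
lin [-3.358  0.719  0.014]
twist [-0.001  0.001  0.638]
[ 0.46636325 -0.02969495  0.        ]
```

Call:
carry_out:
  increments:
    - {"linear": [-0.4, 0.09, 0], "twist": [0, 0, 0], "fingers": 0.6}
    - {"linear": [-0.84, 0.18, 0], "twist": [0, 0, 0], "fingers": 0.6}
    - {"linear": [-0.84, 0.18, 0], "twist": [0, 0, 0], "fingers": 0.6}

```text
time_s: 37.95
eef_pos: [0.4723, -0.1199, 0.2264]
ee_rot: [-179.9, 0.0, 81.4]
contact_force: [-0.2, 0.3, 0.4]
gripper_width: 0.802
finger_force: 0.0
```

Call:
carry_out:
  increments:
    - {"linear": [-0.4, 0.09, 0], "twist": [0, 0, 0], "fingers": 0.6}
    - {"linear": [-0.84, 0.18, 0], "twist": [0, 0, 0], "fingers": 0.6}
    - {"linear": [-0.84, 0.18, 0], "twist": [0, 0, 0], "fingers": 0.6}

```text
time_s: 38.2
eef_pos: [0.4776, -0.2058, 0.2262]
ee_rot: [-179.9, 0.0, 81.4]
contact_force: [-0.9, 1.1, 0.5]
gripper_width: 0.802
finger_force: 0.0
```

Call:
carry_out:
  increments:
    - {"linear": [-0.4, 0.09, 0], "twist": [0, 0, 0], "fingers": 0.6}
    - {"linear": [-0.84, 0.18, 0], "twist": [0, 0, 0], "fingers": 0.6}
    - {"linear": [-0.84, 0.18, 0], "twist": [0, 0, 0], "fingers": 0.6}

```text
time_s: 38.45
eef_pos: [0.4829, -0.2915, 0.226]
ee_rot: [-179.9, -0.0, 81.4]
contact_force: [-1.1, 0.3, -0.2]
gripper_width: 0.794
finger_force: 0.0
```

Call:
carry_out:
  increments:
    - {"linear": [-0.4, 0.09, 0], "twist": [0, 0, -0.05], "fingers": 0.6}
    - {"linear": [-0.84, 0.18, 0], "twist": [0, 0, -0.1], "fingers": 0.6}
    - {"linear": [-0.84, 0.18, 0], "twist": [0, 0, -0.2], "fingers": 0.6}
    - {"linear": [-0.84, 0.18, 0], "twist": [0, 0, -0.3], "fingers": 0.6}
    - {"linear": [-0.84, 0.18, 0], "twist": [0, 0, -0.4], "fingers": 0.6}
    - {"linear": [-0.84, 0.18, 0], "twist": [0, 0, -0.5], "fingers": 0.6}
    - {"linear": [-0.84, 0.18, 0], "twist": [0, 0, -0.6], "fingers": 0.6}
    - {"linear": [-0.84, 0.18, 0], "twist": [0, 0, -0.7], "fingers": 0.6}
    - {"linear": [-0.84, 0.18, 0], "twist": [0, 0, -0.82], "fingers": 0.6}
    - {"linear": [-0.84, 0.18, 0], "twist": [0, 0, -0.82], "fingers": 0.6}
    - {"linear": [-0.84, 0.18, 0], "twist": [0, 0, -0.82], "fingers": 0.6}
    - {"linear": [-0.84, 0.18, 0], "twist": [0, 0, -0.82], "fingers": 0.6}
    - {"linear": [-0.84, 0.18, 0], "twist": [0, 0, -0.82], "fingers": 0.6}
    - {"linear": [-0.84, 0.18, 0], "twist": [0, 0, -0.82], "fingers": 0.6}
    - {"linear": [-0.84, 0.18, 0], "twist": [0, 0, -0.82], "fingers": 0.6}
    - {"linear": [-0.84, 0.18, 0], "twist": [0, 0, -0.82], "fingers": 0.6}

```text
time_s: 39.78
eef_pos: [0.489, -0.3723, 0.2269]
ee_rot: [179.9, -0.1, 179.8]
contact_force: [-0.1, -0.5, 0.4]
gripper_width: 0.797
finger_force: 0.0
```

Run:
```python
from h import *
s=manip.state(); print(s['eef_pos'],s['gripper_width'],s['ee_rot'],s['joint_pos'].round(1))
tins(); T,im,d,_=look('wrist',['tin_a_mid'],'w9.png'); W=cloud(T,d,'wrist')
P=tops(W,(.44,.64,-.5,-.24),.006,.3)
for lo in (.006,.03,.07,.1,.13,.16):
    q=P[(P[:,2]>lo)&(P[:,2]<lo+.03)&(P[:,0]>.517)]
    for y0 in np.arange(-.48,-.24,.04):
        k=q[(q[:,1]>y0)&(q[:,1]<y0+.04)]
        if len(k)>3: print('z%.2f y%.2f xmin %.3f'%(lo,y0,np.percentile(k[:,0],2)))
goal((.488,-.3725,.048))
```

```text
[ 0.4890214  -0.37230381  0.22685936] 0.797200046325725 [ 1.79945885e+02 -5.69513453e-02  1.79772571e+02] [ -40.7   25.3   75.1    0.    79.6 -130.5]
scene blob [ 0.4875 -0.3725] [0.055 0.055] 97
side blob [ 0.4875 -0.37  ] [0.055 0.06 ] 95
wrist tin_a_mid [([0.4939, -0.37, 0.028], 0.87)]
z0.01 y-0.48 xmin 0.538
z0.01 y-0.44 xmin 0.528
z0.01 y-0.40 xmin 0.522
z0.01 y-0.36 xmin 0.519
z0.01 y-0.32 xmin 0.524
z0.01 y-0.28 xmin 0.530
z0.03 y-0.48 xmin 0.536
z0.03 y-0.44 xmin 0.525
z0.03 y-0.40 xmin 0.522
z0.03 y-0.36 xmin 0.518
z0.03 y-0.32 xmin 0.523
z0.03 y-0.28 xmin 0.529
z0.07 y-0.40 xmin 0.591
z0.07 y-0.36 xmin 0.591
z0.13 y-0.48 xmin 0.567
z0.13 y-0.44 xmin 0.538
z0.13 y-0.40 xmin 0.531
z0.13 y-0.36 xmin 0.530
z0.13 y-0.32 xmin 0.539
z0.13 y-0.28 xmin 0.541
z0.16 y-0.48 xmin 0.577
z0.16 y-0.44 xmin 0.559
z0.16 y-0.40 xmin 0.546
z0.16 y-0.36 xmin 0.539
z0.16 y-0.32 xmin 0.547
lin [1.000e-02 1.000e-03 1.795e+00]
```

View pics/w9.png

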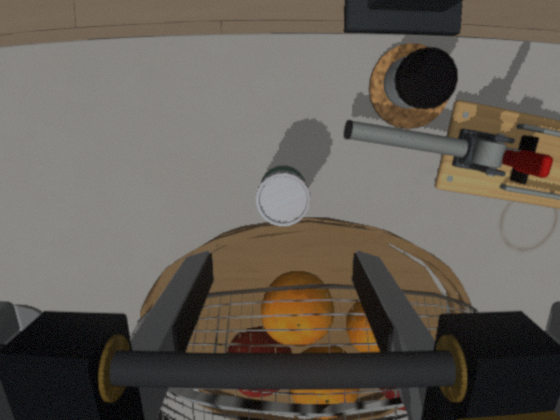

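Tin C's lid is at (283,198), close to the basket rim. I'll tilt 10° so the gripper body leans away from the basket, then grasp.

Call:
carry_out:
  increments:
    - {"linear": [0, 0, 0.2], "twist": [0, -0.04, 0], "fingers": 0.6}
    - {"linear": [0, 0, 0.5], "twist": [0, -0.083, 0], "fingers": 0.6}
    - {"linear": [0, 0, 0.8], "twist": [0, -0.083, 0], "fingers": 0.6}
    - {"linear": [0, 0, 0.8], "twist": [0, -0.083, 0], "fingers": 0.6}

```text
time_s: 40.32
eef_pos: [0.4867, -0.3713, 0.1423]
ee_rot: [179.7, 9.6, 179.7]
contact_force: [-0.8, 0.7, -1.5]
gripper_width: 0.797
finger_force: 0.0
```

Call:
carry_out:
  increments:
    - {"linear": [0.07, 0, 0.4], "twist": [0, 0, 0], "fingers": 0.6}
    - {"linear": [0.14, 0, 0.8], "twist": [0, 0, 0], "fingers": 0.6}
    - {"linear": [0.172, 0, 0.975], "twist": [0, 0, 0], "fingers": 0.6}
    - {"linear": [0.172, 0, 0.975], "twist": [0, 0, 0], "fingers": 0.6}
    - {"linear": [0.172, 0, 0.975], "twist": [0, 0, 0], "fingers": -0.5}
    - {"linear": [0.172, 0, 0.975], "twist": [0, 0, 0], "fingers": -0.5}
    - {"linear": [0.172, 0, 0.975], "twist": [0, 0, 0], "fingers": -0.5}
    - {"linear": [0.172, 0, 0.975], "twist": [0, 0, 0], "fingers": -0.5}
    - {"linear": [0.172, 0, 0.975], "twist": [0, 0, 0], "fingers": -0.5}
    - {"linear": [0.172, 0, 0.975], "twist": [0, 0, 0], "fingers": -0.5}

```text
time_s: 41.15
eef_pos: [0.4897, -0.3733, 0.0507]
ee_rot: [-179.9, 10.1, 180.0]
contact_force: [-0.6, 1.6, 7.7]
gripper_width: 0.546
finger_force: 30.0
```

Call:
carry_out:
  increments:
    - {"linear": [-0.06, 0, -0.35], "twist": [0, 0, 0], "fingers": -0.5}
    - {"linear": [-0.12, 0, -0.7], "twist": [0, 0, 0], "fingers": -0.5}
    - {"linear": [-0.174, 0, -1], "twist": [0, 0, 0], "fingers": -0.5}
    - {"linear": [-0.174, 0, -1], "twist": [0, 0, 0], "fingers": -0.5}

```text
time_s: 41.48
eef_pos: [0.4906, -0.3744, 0.1578]
ee_rot: [-179.6, 10.4, -180.0]
contact_force: [0.0, -0.9, 0.1]
gripper_width: 0.55
finger_force: 30.0
```

Call:
carry_out:
  increments:
    - {"linear": [-0.06, 0, -0.35], "twist": [0, 0, 0], "fingers": -0.5}
    - {"linear": [-0.12, 0, -0.7], "twist": [0, 0, 0], "fingers": -0.5}
    - {"linear": [-0.15, 0, -0.9], "twist": [0, 0, 0], "fingers": -0.5}
    - {"linear": [-0.15, 0, -0.9], "twist": [0, 0, 0], "fingers": -0.5}

```text
time_s: 41.82
eef_pos: [0.4889, -0.3737, 0.2471]
ee_rot: [-179.7, 10.3, -180.0]
contact_force: [1.0, 0.0, -0.4]
gripper_width: 0.55
finger_force: 30.0
```

Run:
```python
from h import *
s=manip.state(); print(s['eef_pos'],s['gripper_width'],s['finger_force'],s['ee_rot'])
T=T_tool(s); R=Ro.from_euler('z',-98.5,degrees=True).as_matrix()@T[:3,:3]
goal(rw((0,-.0555,s['eef_pos'][2])),R); print(wr(s['eef_pos']))
```

```text
[ 0.48890955 -0.37366015  0.24707935] 0.5497618818756966 29.99927133321762 [-179.67371317   10.29401039 -179.99957415]
lin [ 0.304  2.881 -0.072]
twist [0.147 0.005 0.808]
[ 0.07328033 -0.33582397  0.24707935]
```

Call:
carry_out:
  increments:
    - {"linear": [0.03, 0.3, -0.01], "twist": [0, 0, 0], "fingers": -0.5}
    - {"linear": [0.06, 0.6, -0.02], "twist": [0, 0, 0], "fingers": -0.5}
    - {"linear": [0.1, 0.96, -0.024], "twist": [0, 0, 0], "fingers": -0.5}

```text
time_s: 42.07
eef_pos: [0.4771, -0.2762, 0.2409]
ee_rot: [180.0, 9.9, 179.9]
contact_force: [1.3, 0.9, -0.8]
gripper_width: 0.546
finger_force: 30.0
```

Call:
carry_out:
  increments:
    - {"linear": [0.03, 0.3, -0.01], "twist": [0, 0, 0], "fingers": -0.5}
    - {"linear": [0.06, 0.6, -0.02], "twist": [0, 0, 0], "fingers": -0.5}
    - {"linear": [0.1, 0.96, -0.024], "twist": [0, 0, 0], "fingers": -0.5}

```text
time_s: 42.32
eef_pos: [0.467, -0.1797, 0.242]
ee_rot: [180.0, 9.9, 179.9]
contact_force: [0.1, 0.4, -2.1]
gripper_width: 0.552
finger_force: 30.0
```

Call:
carry_out:
  increments:
    - {"linear": [0.03, 0.3, -0.01], "twist": [0.0105, 0.0003, 0.0577], "fingers": -0.5}
    - {"linear": [0.06, 0.6, -0.02], "twist": [0.021, 0.0006, 0.115], "fingers": -0.5}
    - {"linear": [0.1, 0.96, -0.024], "twist": [0.0315, 0.001, 0.173], "fingers": -0.5}
    - {"linear": [0.1, 0.96, -0.024], "twist": [0.042, 0.0014, 0.231], "fingers": -0.5}
    - {"linear": [0.1, 0.96, -0.024], "twist": [0.0525, 0.0018, 0.289], "fingers": -0.5}
    - {"linear": [0.1, 0.96, -0.024], "twist": [0.063, 0.0021, 0.346], "fingers": -0.5}
    - {"linear": [0.1, 0.96, -0.024], "twist": [0.0735, 0.0025, 0.404], "fingers": -0.5}
    - {"linear": [0.1, 0.96, -0.024], "twist": [0.084, 0.0028, 0.462], "fingers": -0.5}
    - {"linear": [0.1, 0.96, -0.024], "twist": [0.0945, 0.003, 0.52], "fingers": -0.5}
    - {"linear": [0.1, 0.96, -0.024], "twist": [0.105, 0.0035, 0.577], "fingers": -0.5}
    - {"linear": [0.1, 0.96, -0.024], "twist": [0.1155, 0.004, 0.635], "fingers": -0.5}
    - {"linear": [0.1, 0.96, -0.024], "twist": [0.126, 0.0043, 0.693], "fingers": -0.5}
    - {"linear": [0.1, 0.96, -0.024], "twist": [0.1365, 0.0047, 0.75], "fingers": -0.5}
    - {"linear": [0.1, 0.96, -0.024], "twist": [0.147, 0.005, 0.808], "fingers": -0.5}
    - {"linear": [0.1, 0.96, -0.024], "twist": [0.147, 0.005, 0.808], "fingers": -0.5}
    - {"linear": [0.1, 0.96, -0.024], "twist": [0.147, 0.005, 0.808], "fingers": -0.5}

```text
time_s: 43.65
eef_pos: [0.4573, -0.0847, 0.2425]
ee_rot: [-179.2, 10.0, 81.5]
contact_force: [-0.0, 0.1, -1.8]
gripper_width: 0.549
finger_force: 30.0
```

Run:
```python
from h import *
s=manip.state(); print(s['eef_pos'],s['gripper_width'],s['finger_force'],s['ee_rot'])
print(wr(s['eef_pos']))
goal(rw((0,-.0555,.16))); goal(rw((0,-.0555,.066)))
for c in('scene','side'): look(c,['tin_a_mid','stop_face','empty_tin_mid','bar_knob'])
```

```text
[ 0.45728361 -0.08466178  0.24249317] 0.549184384433979 29.999732673168182 [-179.17160099   10.01214094   81.45707881]
[-0.00083207 -0.05470547  0.24249317]
lin [0.136 0.02  0.814]
lin [0.299 0.033 1.739]
scene tin_a_mid [([0.4587, -0.0833, 0.2259], 0.79)]
scene stop_face [([0.4117, 0.3968, 0.0007], 0.51), ([0.4404, 0.5644, -0.0026], 0.36)]
scene empty_tin_mid [([0.3775, -0.2489, 0.0373], 0.78)]
scene bar_knob [([0.4918, 0.1431, 0.1741], 0.62)]
side tin_a_mid []
side stop_face [([0.4523, -0.1169, 0.0327], 0.65)]
side empty_tin_mid [([0.3777, -0.2427, 0.0382], 0.77)]
side bar_knob [([0.4912, 0.1434, 0.169], 0.61)]
```

Call:
carry_out:
  increments:
    - {"linear": [0.07, 0.01, 0.4], "twist": [0, 0, 0], "fingers": -0.5}
    - {"linear": [0.136, 0.02, 0.81], "twist": [0, 0, 0], "fingers": -0.5}
    - {"linear": [0.136, 0.02, 0.81], "twist": [0, 0, 0], "fingers": -0.5}
    - {"linear": [0.136, 0.02, 0.81], "twist": [0, 0, 0], "fingers": -0.5}

```text
time_s: 44.48
eef_pos: [0.4577, -0.0855, 0.161]
ee_rot: [-179.1, 10.0, 81.6]
contact_force: [0.2, -0.1, -0.3]
gripper_width: 0.553
finger_force: 30.0
```

Call:
carry_out:
  increments:
    - {"linear": [0.06, 0.005, 0.35], "twist": [0, 0, 0], "fingers": -0.5}
    - {"linear": [0.1, 0.01, 0.6], "twist": [0, 0, 0], "fingers": -0.5}
    - {"linear": [0.14, 0.013, 0.8], "twist": [0, 0, 0], "fingers": -0.5}
    - {"linear": [0.163, 0.013, 0.93], "twist": [0, 0, 0], "fingers": -0.5}
    - {"linear": [0.163, 0.013, 0.93], "twist": [0, 0, 0], "fingers": -0.5}
    - {"linear": [0.163, 0.013, 0.93], "twist": [0, 0, 0], "fingers": -0.5}

```text
time_s: 44.98
eef_pos: [0.4595, -0.0859, 0.0688]
ee_rot: [-179.4, 10.0, 81.5]
contact_force: [0.3, 0.9, -0.0]
gripper_width: 0.547
finger_force: 30.0
```

Run:
```python
from h import *
s=manip.state(); print(s['eef_pos'],s['gripper_width'],s['finger_force'],s['ee_rot'],s['contact_force'])
print(wr(s['eef_pos']))
for c in('scene','side','wrist'): look(c,['tin_a_mid'])
```

```text
[ 0.45954464 -0.08594389  0.06880563] 0.5470871162859687 29.999141693115234 [-179.3602551    10.03151415   81.51566408] [ 0.34521425  0.89205563 -0.01237612]
[ 0.00159401 -0.05563829  0.06880563]
scene tin_a_mid [([0.4582, -0.0863, 0.0494], 0.92)]
side tin_a_mid [([0.4597, -0.0866, 0.0471], 0.73)]
wrist tin_a_mid [([0.4616, -0.0826, 0.049], 0.59)]
```

Call:
carry_out:
  increments:
    - {"linear": [0.006, -0.01, 0.035], "twist": [0, 0, 0], "fingers": -0.5}
    - {"linear": [0.006, -0.01, 0.035], "twist": [0, 0, 0], "fingers": -0.5}
    - {"linear": [0.006, -0.01, 0.035], "twist": [0, 0, 0], "fingers": -0.5}
    - {"linear": [0.006, -0.01, 0.035], "twist": [0, 0, 0], "fingers": 0.5}
    - {"linear": [0.006, -0.01, 0.035], "twist": [0, 0, 0], "fingers": 0.5}
    - {"linear": [0.006, -0.01, 0.035], "twist": [0, 0, 0], "fingers": 0.5}
    - {"linear": [0.006, -0.01, 0.035], "twist": [0, 0, 0], "fingers": 0.5}
    - {"linear": [0.006, -0.01, 0.035], "twist": [0, 0, 0], "fingers": 0.5}
    - {"linear": [-0.06, -0.01, -0.35], "twist": [0, 0, 0], "fingers": 0.5}
    - {"linear": [-0.12, 0, -0.7], "twist": [0, 0, 0], "fingers": 0.5}
    - {"linear": [-0.17, 0, -1], "twist": [0, 0, 0], "fingers": 0.5}
    - {"linear": [-0.17, 0, -1], "twist": [0, 0, 0], "fingers": 0.5}

```text
time_s: 46.28
eef_pos: [0.4619, -0.0856, 0.1737]
ee_rot: [-179.7, 10.0, 81.5]
contact_force: [0.7, -0.0, 0.5]
gripper_width: 0.75
finger_force: 0.0
```

Call:
carry_out:
  increments:
    - {"linear": [-0.1, 0, -0.5], "twist": [0, 0.04, 0], "fingers": 0.2}
    - {"linear": [-0.1, 0, -0.5], "twist": [0, 0.083, 0], "fingers": 0}
    - {"linear": [-0.1, 0, -0.5], "twist": [0, 0.083, 0], "fingers": -0.2}
    - {"linear": [-0.1, 0, -0.5], "twist": [0, 0.083, 0], "fingers": -0.2}

```text
time_s: 46.62
eef_pos: [0.4599, -0.0873, 0.2187]
ee_rot: [-179.3, 0.2, 81.3]
contact_force: [0.1, 0.5, -0.1]
gripper_width: 0.502
finger_force: 0.0
```

Run:
```python
from h import *
s=manip.state(); print(s['eef_pos'],s['gripper_width'],s['ee_rot'],wr(s['eef_pos']))
T,im,d,_=look('wrist',['tin_a_mid','stop_tab','stop_face'],'w10.png')
look('scene',['stop_tab','stop_face','bar_knob']);tins(('scene','side'),box=(.42,.54,-.13,.075),z0=.062,z1=.085); tins()
R=Ro.from_euler('xyz',[180,0,81.5],degrees=True).as_matrix()
goal(rw((0,-.1,.15)),R)
```

```text
[ 0.45994762 -0.08728501  0.21869494] 0.502098706242733 [-1.79252829e+02  1.67200700e-01  8.12802522e+01] [ 0.00219133 -0.05690487  0.21869494]
wrist tin_a_mid []
wrist stop_tab [([0.453, -0.1315, 0.0658], 0.64), ([0.4456, -0.1738, 0.1219], 0.32)]
wrist stop_face [([0.4536, -0.1153, 0.03], 0.71), ([0.4645, -0.0207, 0.0469], 0.52)]
scene stop_tab [([0.4515, -0.1315, 0.0653], 0.94)]
scene stop_face [([0.452, -0.1166, 0.0303], 0.98)]
scene bar_knob [([0.4939, 0.1429, 0.1724], 0.89)]
scene blob [ 0.4575 -0.0925] [0.055 0.075] 103
scene blob [0.4725 0.    ] [0.065 0.11 ] 182
side blob [ 0.4675 -0.025 ] [0.055 0.06 ] 66
side blob [0.475  0.0275] [0.05  0.045] 36
side blob [ 0.47 -0.08] [0.02 0.04] 22
lin [-0.439 -0.013  0.692]
twist [-0.006  0.001 -0.001]
```

View pics/w10.png

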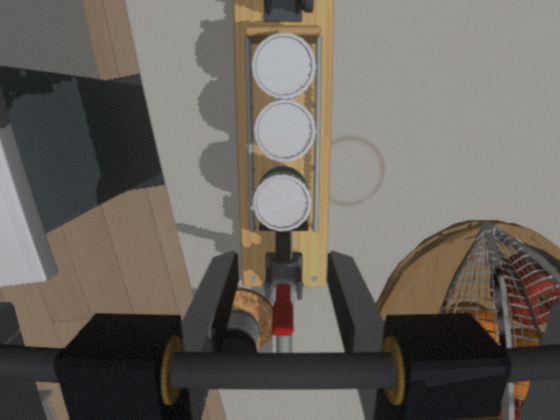

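All three tins stand in the channel, with lids at (284,66), (284,130) and (282,201). Next I close up the row with the stop.

Call:
carry_out:
  increments:
    - {"linear": [-0.44, -0.013, 0.4], "twist": [-0.006, 0, 0], "fingers": -0.3}
    - {"linear": [-0.44, -0.013, 0.69], "twist": [-0.006, 0, 0], "fingers": -0.3}
    - {"linear": [-0.44, -0.013, 0.69], "twist": [-0.006, 0, 0], "fingers": -0.3}
    - {"linear": [-0.44, -0.013, 0.69], "twist": [-0.006, 0, 0], "fingers": -0.3}

```text
time_s: 47.55
eef_pos: [0.4507, -0.1297, 0.1496]
ee_rot: [-179.8, 0.0, 81.3]
contact_force: [-0.3, -0.5, 0.8]
gripper_width: 0.35
finger_force: 0.0
```

Call:
carry_out:
  increments:
    - {"linear": [0, 0, 0.4], "twist": [0, 0, 0], "fingers": -0.3}
    - {"linear": [0, 0, 0.8], "twist": [0, 0, 0], "fingers": -0.3}
    - {"linear": [0, 0, 0.88], "twist": [0, 0, 0], "fingers": -0.3}
    - {"linear": [0, 0, 0.88], "twist": [0, 0, 0], "fingers": -0.3}
    - {"linear": [0, 0, 0.88], "twist": [0, 0, 0], "fingers": -1}
    - {"linear": [0, 0, 0.88], "twist": [0, 0, 0], "fingers": -1}
    - {"linear": [0, 0, 0.88], "twist": [0, 0, 0], "fingers": -1}
    - {"linear": [0, 0, 0.88], "twist": [0, 0, 0], "fingers": -1}
    - {"linear": [0, 0, 0.88], "twist": [0, 0, 0], "fingers": -1}

```text
time_s: 48.3
eef_pos: [0.452, -0.13, 0.0642]
ee_rot: [179.9, 0.1, 81.4]
contact_force: [-4.8, 1.4, 12.6]
gripper_width: 0.143
finger_force: 30.0
```

Call:
carry_out:
  increments:
    - {"linear": [0.03, 0, 0], "twist": [0, 0, 0], "fingers": -1}
    - {"linear": [0.06, 0, 0], "twist": [0, 0, 0], "fingers": -1}
    - {"linear": [0.09, 0, 0], "twist": [0, 0, 0], "fingers": -1}
    - {"linear": [0.12, 0, 0], "twist": [0, 0, 0], "fingers": -1}
    - {"linear": [0.14, 0, 0], "twist": [0, 0, 0], "fingers": -1}
    - {"linear": [0.15, 0, 0], "twist": [0, 0, 0], "fingers": -1}
    - {"linear": [0.15, 0, 0], "twist": [0, 0, 0], "fingers": -1}

```text
time_s: 48.88
eef_pos: [0.4542, -0.1154, 0.0642]
ee_rot: [179.9, 0.1, 81.4]
contact_force: [-5.0, -1.2, 12.7]
gripper_width: 0.146
finger_force: 30.0
```

Call:
carry_out:
  increments:
    - {"linear": [0.01, 0, 0], "twist": [0, 0, 0], "fingers": -1}
    - {"linear": [0.02, 0, 0], "twist": [0, 0, 0], "fingers": -1}
    - {"linear": [0.02, 0, 0], "twist": [0, 0, 0], "fingers": -1}

```text
time_s: 49.13
eef_pos: [0.4545, -0.1136, 0.0642]
ee_rot: [179.9, 0.1, 81.4]
contact_force: [-5.7, -2.5, 12.3]
gripper_width: 0.145
finger_force: 30.0
```

Call:
carry_out:
  increments:
    - {"linear": [0.01, 0, 0], "twist": [0, 0, 0], "fingers": -1}
    - {"linear": [0.01, 0, 0], "twist": [0, 0, 0], "fingers": -1}

```text
time_s: 49.3
eef_pos: [0.4546, -0.1129, 0.0642]
ee_rot: [179.9, 0.2, 81.4]
contact_force: [-6.1, -6.1, 11.7]
gripper_width: 0.147
finger_force: 30.0
```

Call:
carry_out:
  increments:
    - {"linear": [0.01, 0, 0], "twist": [0, 0, 0], "fingers": -1}
    - {"linear": [0.01, 0, 0], "twist": [0, 0, 0], "fingers": -1}

```text
time_s: 49.47
eef_pos: [0.4547, -0.1127, 0.0642]
ee_rot: [179.9, 0.2, 81.4]
contact_force: [-8.2, -14.0, 10.4]
gripper_width: 0.147
finger_force: 30.0
```

Call:
carry_out:
  increments:
    - {"linear": [0.01, 0, 0], "twist": [0, 0, 0], "fingers": -1}
    - {"linear": [0.01, 0, 0], "twist": [0, 0, 0], "fingers": -1}

```text
time_s: 49.63
eef_pos: [0.4547, -0.1125, 0.0642]
ee_rot: [179.9, 0.3, 81.4]
contact_force: [-10.2, -21.4, 9.9]
gripper_width: 0.148
finger_force: 30.0
```

Run:
```python
from h import *
s=manip.state(); print(s['eef_pos'],s['contact_force'],wr(s['eef_pos']))
for c in('scene','side','wrist'):
  _,_,_,o=look(c,['stop_face','row_end'])
  for k in o:
    for p,q in o[k][:1]: print(k,wr(p).round(4))
```

```text
[ 0.45468697 -0.11250765  0.06421568] [-10.18757234 -21.44943802   9.9016884 ] [ 0.00072733 -0.08262865  0.06421568]
scene stop_face [([0.4558, -0.0962, 0.0317], 0.86), ([0.4464, -0.1722, 0.1203], 0.41), ([0.4938, 0.1441, 0.1709], 0.24)]
scene row_end [([0.4818, 0.0558, 0.0151], 0.62)]
stop_face [-0.0006 -0.0663  0.0317]
row_end [0.0026 0.0878 0.0151]
side stop_face [([0.4591, -0.0952, 0.0332], 0.57), ([0.3659, 0.2503, 0.0004], 0.46)]
side row_end [([0.4794, 0.0558, 0.0148], 0.82)]
stop_face [ 0.0025 -0.0649  0.0332]
row_end [0.0002 0.0875 0.0148]
wrist stop_face []
wrist row_end []
```

The row is snug, with about 21 N of push on it. I'll release the tab and go to the lever.

Call:
carry_out:
  increments:
    - {"linear": [-0.01, 0, 0], "twist": [0, 0, 0], "fingers": -0.3}
    - {"linear": [-0.01, 0, 0], "twist": [0, 0, 0], "fingers": -0.3}
    - {"linear": [-0.01, 0, 0], "twist": [0, 0, 0], "fingers": -0.3}
    - {"linear": [-0.01, 0, 0], "twist": [0, 0, 0], "fingers": -0.3}
    - {"linear": [-0.01, 0, -0.4], "twist": [0, 0, 0], "fingers": -0.3}
    - {"linear": [-0.01, 0, -0.8], "twist": [0, 0, 0], "fingers": -0.3}
    - {"linear": [-0.01, 0, -1], "twist": [0, 0, 0], "fingers": -0.3}
    - {"linear": [-0.01, 0, -1], "twist": [0, 0, 0], "fingers": -0.3}

```text
time_s: 50.75
eef_pos: [0.4561, -0.1112, 0.1668]
ee_rot: [179.6, 0.1, 81.4]
contact_force: [-0.1, -0.4, 0.3]
gripper_width: 0.349
finger_force: 0.0
```

Call:
carry_out:
  increments:
    - {"linear": [0, 0, -0.4], "twist": [0, 0, 0], "fingers": -0.3}
    - {"linear": [-0.3, -0.01, -0.4], "twist": [0, 0, 0], "fingers": -0.3}
    - {"linear": [-0.68, -0.012, -0.4], "twist": [0, 0, 0], "fingers": -0.3}
    - {"linear": [-0.68, -0.012, -0.4], "twist": [0, 0, 0], "fingers": -0.3}
    - {"linear": [-0.68, -0.012, -0.4], "twist": [0, 0, 0], "fingers": -0.3}

```text
time_s: 51.17
eef_pos: [0.4425, -0.1789, 0.2015]
ee_rot: [-179.9, 0.0, 81.3]
contact_force: [-0.2, -0.1, -0.5]
gripper_width: 0.349
finger_force: 0.0
```

Run:
```python
from h import *
s=manip.state(); print(s['eef_pos'],s['ee_rot'],wr(s['eef_pos']))
for c in('scene','side','wrist'):
  _,_,_,o=look(c,['lever_tip'])
  for p,q in o['lever_tip'][:1]: print(wr(p).round(4))
goal(rw((-.0005,-.152,.126)))
T,im,d,_=look('wrist',png='w11.png')
```

```text
[ 0.44246403 -0.17885297  0.20154226] [-1.79913465e+02  3.13592536e-02  8.12603356e+01] [-0.00152679 -0.15005283  0.20154226]
scene lever_tip [([0.4452, -0.1722, 0.1207], 0.7)]
[ 0.0002 -0.1431  0.1207]
side lever_tip [([0.4452, -0.1698, 0.1227], 0.43)]
[-0.0002 -0.1407  0.1227]
wrist lever_tip [([0.4451, -0.1744, 0.1219], 0.72)]
[ 0.0004 -0.1453  0.1219]
lin [-0.037  0.007  0.761]
```

View pics/w11.png

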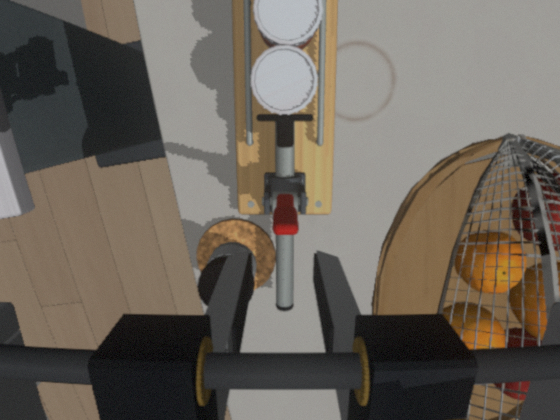

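The lever stands at (286,213) and the row is closed up. I'll grip the lever and swing it down.

Call:
carry_out:
  increments:
    - {"linear": [0.02, 0.015, 0.4], "twist": [0, 0, 0], "fingers": -0.3}
    - {"linear": [0.02, 0.015, 0.78], "twist": [0, 0, 0], "fingers": -0.3}
    - {"linear": [0.02, 0.015, 0.78], "twist": [0, 0, 0], "fingers": -0.3}
    - {"linear": [0.02, 0.015, 0.78], "twist": [0, 0, 0], "fingers": -1}
    - {"linear": [0.02, 0.015, 0.78], "twist": [0, 0, 0], "fingers": -1}
    - {"linear": [0.02, 0.015, 0.78], "twist": [0, 0, 0], "fingers": -1}
    - {"linear": [0.02, 0.015, 0.78], "twist": [0, 0, 0], "fingers": -1}
    - {"linear": [0.02, 0.015, 0.78], "twist": [0, 0, 0], "fingers": -1}
    - {"linear": [0.02, 0.015, 0.78], "twist": [0, 0, 0], "fingers": -1}

```text
time_s: 52.27
eef_pos: [0.4451, -0.1766, 0.1265]
ee_rot: [179.9, 0.1, 81.4]
contact_force: [-4.8, 0.8, 8.2]
gripper_width: 0.187
finger_force: 30.0
```

Call:
carry_out:
  increments:
    - {"linear": [-0.04, 0, 0.01], "twist": [0, 0, 0], "fingers": -1}
    - {"linear": [-0.083, 0, 0.021], "twist": [0, 0, 0], "fingers": -1}
    - {"linear": [-0.161, 0, 0.053], "twist": [0, 0, 0], "fingers": -1}
    - {"linear": [-0.235, 0, 0.095], "twist": [0, 0, 0], "fingers": -1}
    - {"linear": [-0.302, 0, 0.147], "twist": [0, 0, 0], "fingers": -1}
    - {"linear": [-0.361, 0, 0.209], "twist": [0, 0, 0], "fingers": -1}
    - {"linear": [-0.39, 0, 0.243], "twist": [0, 0, 0], "fingers": -1}
    - {"linear": [-0.411, 0, 0.278], "twist": [0, 0, 0], "fingers": -1}
    - {"linear": [-0.433, 0, 0.315], "twist": [0, 0, 0], "fingers": -1}
    - {"linear": [-0.451, 0, 0.353], "twist": [0, 0, 0], "fingers": -1}
    - {"linear": [-0.467, 0, 0.393], "twist": [0, 0, 0], "fingers": -1}
    - {"linear": [-0.48, 0, 0.433], "twist": [0, 0, 0], "fingers": -1}
    - {"linear": [-0.49, 0, 0.475], "twist": [0, 0, 0], "fingers": -1}
    - {"linear": [-0.49, 0, 0.475], "twist": [0, 0, 0], "fingers": -1}

```text
time_s: 53.43
eef_pos: [0.4379, -0.228, 0.0804]
ee_rot: [179.8, 0.4, 81.4]
contact_force: [-16.9, -14.3, 23.4]
gripper_width: 0.185
finger_force: 30.0
```

Run:
```python
from h import *
for c in('scene','side'):
  _,_,_,o=look(c,['lever_tip','stop_face','empty_tin_mid'])
```

```text
scene lever_tip [([0.4389, -0.2107, 0.1039], 0.67), ([0.4929, 0.1414, 0.1727], 0.29)]
scene stop_face [([0.455, -0.098, 0.0303], 0.94)]
scene empty_tin_mid [([0.3774, -0.2478, 0.0375], 0.81)]
side lever_tip [([0.4401, -0.2131, 0.1056], 0.58)]
side stop_face [([0.4592, -0.0976, 0.0322], 0.42)]
side empty_tin_mid [([0.3753, -0.2431, 0.0364], 0.57)]
```

The lever slipped in the pads and is held at about 45°, still short of dead centre. I'll release it so it springs back up, then push it over from the inner side with closed fingers.

Call:
carry_out:
  increments:
    - {"linear": [0, 0, -0.03], "twist": [0, 0, 0], "fingers": -0.35}
    - {"linear": [0, 0, -0.05], "twist": [0, 0, 0], "fingers": -0.35}
    - {"linear": [0, 0, -0.05], "twist": [0, 0, 0], "fingers": -0.35}
    - {"linear": [0, 0, -0.05], "twist": [0, 0, 0], "fingers": -0.35}
    - {"linear": [0, 0, -0.3], "twist": [0, 0, 0], "fingers": -0.35}
    - {"linear": [0, 0, -0.65], "twist": [0, 0, 0], "fingers": -0.35}
    - {"linear": [0, 0, -1], "twist": [0, 0, 0], "fingers": -0.35}
    - {"linear": [0, 0, -1], "twist": [0, 0, 0], "fingers": -0.35}

```text
time_s: 54.5
eef_pos: [0.4395, -0.2257, 0.1831]
ee_rot: [179.5, 0.3, 81.4]
contact_force: [0.6, -0.0, 1.0]
gripper_width: 0.323
finger_force: 0.0
```

Call:
carry_out:
  increments:
    - {"linear": [0, 0, -0.25], "twist": [0, 0, 0], "fingers": -1}
    - {"linear": [0.4, 0, -0.25], "twist": [0, 0, 0], "fingers": -1}
    - {"linear": [0.8, 0, -0.25], "twist": [0, 0, 0], "fingers": -1}
    - {"linear": [0.8, 0, -0.25], "twist": [0, 0, 0], "fingers": -1}
    - {"linear": [0.8, 0, -0.25], "twist": [0, 0, 0], "fingers": -1}
    - {"linear": [0.8, 0, -0.25], "twist": [0, 0, 0], "fingers": -1}

```text
time_s: 55.0
eef_pos: [0.4495, -0.1457, 0.2017]
ee_rot: [-180.0, 0.1, 81.4]
contact_force: [0.7, -0.3, -0.3]
gripper_width: 0.004
finger_force: 0.0
```

Run:
```python
from h import *
s=manip.state(); print(s['eef_pos'],s['ee_rot'],s['gripper_width'],wr(s['eef_pos']))
for c in('scene','side','wrist'):
  _,_,_,o=look(c,['lever_tip','lever_pivot','stop_face'])
  for k in o:
    for p,q in o[k][:1]: print(k,wr(p).round(4))
goal(rw((0,-.12,.136)))
```

```text
[ 0.44950207 -0.14565099  0.20173179] [-1.79980756e+02  6.68329951e-02  8.14470925e+01] 0.004125778908644008 [ 0.00051226 -0.11617441  0.20173179]
scene lever_tip [([0.4449, -0.1707, 0.1209], 0.57)]
scene lever_pivot [([0.4441, -0.1682, 0.0649], 0.59)]
scene stop_face [([0.4545, -0.1016, 0.0312], 0.77)]
lever_tip [-0.0003 -0.1416  0.1209]
lever_pivot [-0.0015 -0.1393  0.0649]
stop_face [-0.0011 -0.0719  0.0312]
side lever_tip [([0.4469, -0.1752, 0.1222], 0.52)]
side lever_pivot [([0.4431, -0.173, 0.0684], 0.95)]
side stop_face [([0.4588, -0.098, 0.0356], 0.56)]
lever_tip [ 0.0023 -0.1458  0.1222]
lever_pivot [-0.0018 -0.1442  0.0684]
stop_face [ 0.0026 -0.0677  0.0356]
wrist lever_tip [([0.4465, -0.1735, 0.1204], 0.96)]
wrist lever_pivot [([0.4436, -0.1739, 0.0636], 0.86)]
wrist stop_face [([0.4538, -0.1006, 0.032], 0.96), ([0.3779, -0.2425, 0.0086], 0.31)]
lever_tip [ 0.0017 -0.1442  0.1204]
lever_pivot [-0.0011 -0.145   0.0636]
stop_face [-0.0019 -0.071   0.032 ]
lin [-0.038 -0.003  0.657]
```

The stop may have crept back slightly, so I'll nudge the tab again with closed fingers before clamping.

Call:
carry_out:
  increments:
    - {"linear": [0.05, -0.003, 0.4], "twist": [0, 0, 0], "fingers": -1}
    - {"linear": [0.05, -0.003, 0.8], "twist": [0, 0, 0], "fingers": -1}
    - {"linear": [0.05, -0.003, 1], "twist": [0, 0, 0], "fingers": -1}
    - {"linear": [0.05, -0.003, 1], "twist": [0, 0, 0], "fingers": -1}

```text
time_s: 55.93
eef_pos: [0.4478, -0.1398, 0.098]
ee_rot: [-179.6, -0.0, 81.4]
contact_force: [-0.6, -0.4, -0.0]
gripper_width: 0.005
finger_force: 0.0
```

Call:
carry_out:
  increments:
    - {"linear": [0, 0, 0.2], "twist": [0, 0, 0], "fingers": -1}
    - {"linear": [0, 0, 0.32], "twist": [0, 0, 0], "fingers": -1}
    - {"linear": [0, 0, 0.32], "twist": [0, 0, 0], "fingers": -1}

```text
time_s: 56.18
eef_pos: [0.4494, -0.1406, 0.0693]
ee_rot: [-179.9, 0.0, 81.4]
contact_force: [0.8, -0.1, 0.3]
gripper_width: 0.002
finger_force: 0.0
```

Call:
carry_out:
  increments:
    - {"linear": [0.02, 0, 0], "twist": [0, 0, 0], "fingers": -1}
    - {"linear": [0.04, 0, 0], "twist": [0, 0, 0], "fingers": -1}
    - {"linear": [0.06, 0, 0], "twist": [0, 0, 0], "fingers": -1}
    - {"linear": [0.06, 0, 0], "twist": [0, 0, 0], "fingers": -1}

```text
time_s: 56.52
eef_pos: [0.4513, -0.1353, 0.0712]
ee_rot: [179.9, 0.2, 81.4]
contact_force: [-3.0, -5.3, 3.7]
gripper_width: 0.006
finger_force: 2.7
```

Call:
carry_out:
  increments:
    - {"linear": [0.01, 0, 0], "twist": [0, 0, 0], "fingers": -1}
    - {"linear": [0.02, 0, 0], "twist": [0, 0, 0], "fingers": -1}
    - {"linear": [0.02, 0, 0], "twist": [0, 0, 0], "fingers": -1}

```text
time_s: 56.77
eef_pos: [0.4514, -0.1349, 0.0712]
ee_rot: [179.9, 0.3, 81.4]
contact_force: [-5.2, -19.7, 3.1]
gripper_width: 0.006
finger_force: 10.1
```

Call:
carry_out:
  increments:
    - {"linear": [-0.05, 0, -0.02], "twist": [0, 0, 0], "fingers": -1}
    - {"linear": [-0.05, 0, -0.4], "twist": [0, 0, 0], "fingers": -1}
    - {"linear": [-0.05, 0, -0.66], "twist": [0, 0, 0], "fingers": -1}
    - {"linear": [-0.05, 0, -0.66], "twist": [0, 0, 0], "fingers": -1}
    - {"linear": [-0.05, 0, -0.66], "twist": [0, 0, 0], "fingers": -1}

```text
time_s: 57.18
eef_pos: [0.451, -0.1378, 0.1375]
ee_rot: [179.8, 0.1, 81.4]
contact_force: [-0.5, -0.3, -1.6]
gripper_width: 0.002
finger_force: 0.0
```

Run:
```python
from h import *
s=manip.state(); p=wr(s['eef_pos']); print(p,s['ee_rot'])
for e in (80,70,60,50,40,35,30,26,22,18,14):
    t=np.radians(e); r=.060; c=np.array([-r*np.cos(t)+.0045*np.sin(t), r*np.sin(t)+.0045*np.cos(t)])+[-.141+.008,.062+.014]
    print(e,'lin',((c-p[1:])*[10,-10]).round(3))
_,_,_,o=look('scene',['stop_face'])
```

```text
[ 0.00081813 -0.10818776  0.13750924] [1.79816028e+02 1.00850828e-01 8.14031038e+01]
80 lin [-0.308  0.016]
70 lin [-0.411  0.036]
60 lin [-0.509  0.073]
50 lin [-0.599  0.127]
40 lin [-0.679  0.195]
35 lin [-0.714  0.234]
30 lin [-0.745  0.276]
26 lin [-0.768  0.312]
22 lin [-0.788  0.349]
18 lin [-0.805  0.387]
14 lin [-0.819  0.426]
scene stop_face [([0.4537, -0.0975, 0.0311], 0.68)]
```

Call:
carry_out:
  increments:
    - {"linear": [-0.15, -0.008, 0.01], "twist": [0, 0, 0], "fingers": -1}
    - {"linear": [-0.31, -0.008, 0.016], "twist": [0, 0, 0], "fingers": -1}
    - {"linear": [-0.36, -0.008, 0.026], "twist": [0, 0, 0], "fingers": -1}
    - {"linear": [-0.411, -0.008, 0.036], "twist": [0, 0, 0], "fingers": -1}
    - {"linear": [-0.46, -0.008, 0.055], "twist": [0, 0, 0], "fingers": -1}
    - {"linear": [-0.509, -0.008, 0.073], "twist": [0, 0, 0], "fingers": -1}
    - {"linear": [-0.555, -0.008, 0.1], "twist": [0, 0, 0], "fingers": -1}
    - {"linear": [-0.6, -0.008, 0.127], "twist": [0, 0, 0], "fingers": -1}
    - {"linear": [-0.64, -0.008, 0.16], "twist": [0, 0, 0], "fingers": -1}
    - {"linear": [-0.68, -0.008, 0.195], "twist": [0, 0, 0], "fingers": -1}
    - {"linear": [-0.714, -0.008, 0.234], "twist": [0, 0, 0], "fingers": -1}
    - {"linear": [-0.745, -0.008, 0.276], "twist": [0, 0, 0], "fingers": -1}
    - {"linear": [-0.768, -0.008, 0.312], "twist": [0, 0, 0], "fingers": -1}
    - {"linear": [-0.788, -0.008, 0.349], "twist": [0, 0, 0], "fingers": -1}
    - {"linear": [-0.805, -0.008, 0.387], "twist": [0, 0, 0], "fingers": -1}
    - {"linear": [-0.819, -0.008, 0.426], "twist": [0, 0, 0], "fingers": -1}
    - {"linear": [-0.819, -0.008, 0.446], "twist": [0, 0, 0], "fingers": -1}
    - {"linear": [-0.819, -0.008, 0.446], "twist": [0, 0, 0], "fingers": -1}

```text
time_s: 58.78
eef_pos: [0.437, -0.2185, 0.0908]
ee_rot: [-179.9, 0.1, 81.4]
contact_force: [0.9, -0.2, -0.3]
gripper_width: 0.006
finger_force: 0.0
```

Run:
```python
from h import *
s=manip.state(); p=wr(s['eef_pos']); print(p)
for c in('scene','side'):
  _,_,_,o=look(c,['lever_tip','stop_face','empty_tin_mid'])
  for p,q in o['lever_tip'][:1]: print(wr(p).round(4))
```

```text
[-0.00101224 -0.19011038  0.09078886]
scene lever_tip [([0.4325, -0.2282, 0.074], 0.52)]
scene stop_face [([0.4538, -0.0996, 0.0329], 0.55)]
scene empty_tin_mid [([0.381, -0.2497, 0.0383], 0.55)]
[-0.0041 -0.2003  0.074 ]
side lever_tip [([0.4387, -0.2315, 0.075], 0.58)]
side stop_face [([0.46, -0.0995, 0.0345], 0.47), ([0.3752, -0.2408, 0.0419], 0.35)]
side empty_tin_mid [([0.3747, -0.2446, 0.0388], 0.67)]
[ 0.0026 -0.2027  0.075 ]
```

The lever has snapped flat and is clamped. Next I go over the bar to its knob, tilted so the body clears the upright rod, and check the row on the way.

Call:
carry_out:
  increments:
    - {"linear": [0, 0, -0.4], "twist": [0, 0, 0], "fingers": -1}
    - {"linear": [0, 0, -0.8], "twist": [0, 0, 0], "fingers": -0.5}
    - {"linear": [0, 0, -1], "twist": [0, 0, 0], "fingers": 0}
    - {"linear": [0, 0, -1], "twist": [0, 0, 0], "fingers": 0}

```text
time_s: 59.52
eef_pos: [0.4387, -0.2193, 0.1959]
ee_rot: [179.6, 0.2, 81.4]
contact_force: [0.1, -0.9, 0.6]
gripper_width: 0.179
finger_force: 0.0
```

Call:
carry_out:
  increments:
    - {"linear": [0.4, 0, -0.4], "twist": [0, 0, 0], "fingers": 0}
    - {"linear": [0.8, 0.01, -0.8], "twist": [0, 0, 0], "fingers": 0}
    - {"linear": [1, 0.01, -1], "twist": [0, 0, 0], "fingers": 0}
    - {"linear": [1, 0.01, -1], "twist": [0, 0, 0], "fingers": 0}

```text
time_s: 59.85
eef_pos: [0.454, -0.1173, 0.2943]
ee_rot: [179.8, 0.1, 81.5]
contact_force: [0.2, -0.4, 1.1]
gripper_width: 0.465
finger_force: 0.0
```

Run:
```python
from h import *
s=manip.state(); p=wr(s['eef_pos']); print(p,s['eef_pos'],s['ee_rot'])
look('wrist',['stop_face','row_end','empty_tin_mid','mat_top','lever_tip'],'w13.png')
look('scene',['bar_knob']);look('side',['bar_knob'])
print(rw((0,.176,.175)))
```

```text
[ 0.0007282  -0.08747723  0.29428065] [ 0.45396916 -0.11730281  0.29428065] [1.79805138e+02 7.03080771e-02 8.14771459e+01]
wrist stop_face [([0.4561, -0.0987, 0.0317], 0.83)]
wrist row_end [([0.4642, -0.0212, 0.0463], 0.39)]
wrist empty_tin_mid [([0.3801, -0.2453, 0.037], 0.82)]
wrist mat_top [([0.3771, -0.243, 0.0055], 0.9)]
wrist lever_tip [([0.4367, -0.232, 0.0724], 0.81)]
scene bar_knob [([0.4954, 0.145, 0.1726], 0.87)]
side bar_knob [([0.4912, 0.1437, 0.1701], 0.52)]
[0.49230202 0.14337203 0.175     ]
```

View pics/w13.png

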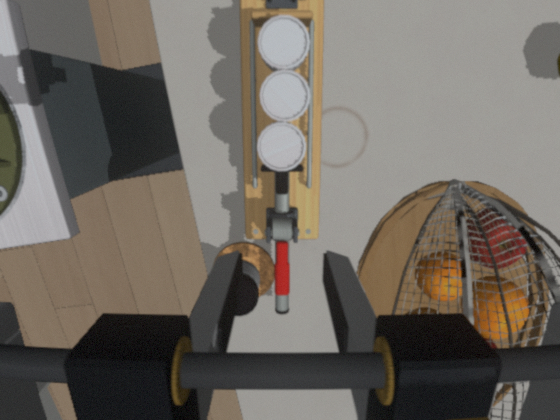

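The three lids at (283,43), (284,95) and (281,147) touch each other and the stop, and the red lever lies flat. I go on to the knob.

Call:
carry_out:
  increments:
    - {"linear": [0.3, 0, -0.45], "twist": [0, 0, 0], "fingers": 0}
    - {"linear": [0.7, 0, -0.45], "twist": [0, 0, 0], "fingers": 0}
    - {"linear": [0.96, 0, -0.45], "twist": [0, 0, 0], "fingers": 0}
    - {"linear": [0.96, 0, -0.45], "twist": [0, 0, 0], "fingers": 0}

```text
time_s: 60.68
eef_pos: [0.4681, -0.0212, 0.3366]
ee_rot: [180.0, 0.0, 81.6]
contact_force: [-0.4, -0.8, -0.1]
gripper_width: 0.502
finger_force: 0.0
```

Call:
carry_out:
  increments:
    - {"linear": [0.4, 0, 0], "twist": [0, 0, 0], "fingers": 0}
    - {"linear": [0.8, 0, 0], "twist": [0, 0, 0], "fingers": 0}
    - {"linear": [0.96, 0, 0], "twist": [0, 0, 0], "fingers": 0}

```text
time_s: 60.93
eef_pos: [0.4821, 0.0728, 0.3354]
ee_rot: [-179.9, 0.0, 81.4]
contact_force: [-0.2, -0.3, 0.7]
gripper_width: 0.497
finger_force: 0.0
```

Call:
carry_out:
  increments:
    - {"linear": [0.4, 0, 0], "twist": [0, 0, 0], "fingers": 0}
    - {"linear": [0.8, 0, 0], "twist": [0, 0, 0], "fingers": 0}
    - {"linear": [0.96, 0, 0], "twist": [0, -0.06, 0], "fingers": 0}
    - {"linear": [0.96, 0, 0], "twist": [0, -0.12, 0], "fingers": 0}
    - {"linear": [0.96, 0, 0], "twist": [0, -0.167, 0], "fingers": 0}
    - {"linear": [0.96, 0, 0], "twist": [0, -0.167, 0], "fingers": 0}
    - {"linear": [0.96, 0, 0], "twist": [0, -0.167, 0], "fingers": 0}

```text
time_s: 61.52
eef_pos: [0.4965, 0.1655, 0.3347]
ee_rot: [-179.8, 20.0, 81.5]
contact_force: [0.5, -0.2, -0.3]
gripper_width: 0.501
finger_force: 0.0
```

Run:
```python
from h import *
s=manip.state(); p=wr(s['eef_pos']); print(p,s['eef_pos'],s['ee_rot'],s['joint_pos'].round(1),s['gripper_width'])
_,_,_,o=look('wrist',['bar_knob'],'w14.png')
goal(rw((0,.2015,.25))); goal(rw((0,.1745,.170)))
```

```text
[0.00084176 0.19852022 0.33466825] [0.49647247 0.16551874 0.33466825] [-179.84943291   20.03337949   81.52106262] [ 22.6  16.7  74.7 -17.2  99.   30. ] 0.5010310149108388
wrist bar_knob [([0.4927, 0.1432, 0.1762], 0.98), ([0.4807, 0.0566, 0.0147], 0.41)]
lin [ 0.331 -0.01   0.793]
lin [ 0.35  -0.009  1.637]
```

Call:
carry_out:
  increments:
    - {"linear": [0.16, -0.01, 0.4], "twist": [0, 0, 0], "fingers": 0}
    - {"linear": [0.33, -0.01, 0.79], "twist": [0, 0, 0], "fingers": 0}
    - {"linear": [0.33, -0.01, 0.79], "twist": [0, 0, 0], "fingers": 0}
    - {"linear": [0.33, -0.01, 0.79], "twist": [0, 0, 0], "fingers": 0}

```text
time_s: 61.95
eef_pos: [0.4956, 0.1681, 0.2502]
ee_rot: [-179.8, 20.1, 81.4]
contact_force: [0.5, 0.4, 0.8]
gripper_width: 0.5
finger_force: 0.0
```

Call:
carry_out:
  increments:
    - {"linear": [0.02, 0, 0.3], "twist": [0, 0, 0], "fingers": 0}
    - {"linear": [0.02, 0, 0.6], "twist": [0, 0, 0], "fingers": 0}
    - {"linear": [0.02, 0, 0.84], "twist": [0, 0, 0], "fingers": 0}
    - {"linear": [0.02, 0, 0.84], "twist": [0, 0, 0], "fingers": 0}
    - {"linear": [0.02, 0, 0.84], "twist": [0, 0, 0], "fingers": 0}
    - {"linear": [0.02, 0, 0.84], "twist": [0, 0, 0], "fingers": -1}
    - {"linear": [0.02, 0, 0.84], "twist": [0, 0, 0], "fingers": -1}
    - {"linear": [0.02, 0, 0.84], "twist": [0, 0, 0], "fingers": -1}
    - {"linear": [0.02, 0, 0.84], "twist": [0, 0, 0], "fingers": -1}
    - {"linear": [0.02, 0, 0.84], "twist": [0, 0, 0], "fingers": -1}
    - {"linear": [0.02, 0, 0.84], "twist": [0, 0, 0], "fingers": -1}

```text
time_s: 62.87
eef_pos: [0.4927, 0.1428, 0.1719]
ee_rot: [179.9, 20.0, 81.4]
contact_force: [4.7, 1.2, 5.7]
gripper_width: 0.25
finger_force: 30.0
```

Run:
```python
from h import *
s=manip.state(); print(wr(s['eef_pos']),s['contact_force'],s['gripper_width'])
# arc: shifts in tilted tool axes from grasp at th0
c,sn=np.cos(np.radians(20)),np.sin(np.radians(20))
def k(a): t=np.radians(24.4+a); return np.array([-.121*np.cos(t),.121*np.sin(t)])
def row(a,b):
    d=k(b)-k(a); y,z=d  # tool x=(y c, z -s), tool z=(y -s, z -c)
    return ((y*c-z*sn)*10).round(3),((-y*sn-z*c)*10).round(3)
for a,bs in ((91.7,range(86,44,-6)),(50,range(44,1,-6))):
    for b in bs: print(a,b,row(a,b))
print(row(50,1),row(50,0))
```

```text
[0.00044293 0.17547531 0.17187092] [4.70161316 1.21956857 5.70444269] 0.2498820118162413
91.7 86 (np.float64(-0.12), np.float64(-0.007))
91.7 80 (np.float64(-0.247), np.float64(-0.001))
91.7 74 (np.float64(-0.372), np.float64(0.018))
91.7 68 (np.float64(-0.494), np.float64(0.05))
91.7 62 (np.float64(-0.613), np.float64(0.094))
91.7 56 (np.float64(-0.726), np.float64(0.151))
91.7 50 (np.float64(-0.833), np.float64(0.219))
50 44 (np.float64(-0.099), np.float64(0.079))
50 38 (np.float64(-0.189), np.float64(0.168))
50 32 (np.float64(-0.27), np.float64(0.266))
50 26 (np.float64(-0.339), np.float64(0.372))
50 20 (np.float64(-0.398), np.float64(0.484))
50 14 (np.float64(-0.444), np.float64(0.602))
50 8 (np.float64(-0.477), np.float64(0.724))
50 2 (np.float64(-0.498), np.float64(0.849))
(np.float64(-0.5), np.float64(0.87)) (np.float64(-0.502), np.float64(0.891))
```

The knob is gripped, so I swing the bar down.

Call:
carry_out:
  increments:
    - {"linear": [-0.12, 0, -0.007], "twist": [0, 0, 0], "fingers": -1}
    - {"linear": [-0.247, 0, -0.001], "twist": [0, 0, 0], "fingers": -1}
    - {"linear": [-0.372, 0, 0.018], "twist": [0, 0, 0], "fingers": -1}
    - {"linear": [-0.494, 0, 0.05], "twist": [0, 0, 0], "fingers": -1}
    - {"linear": [-0.613, 0, 0.094], "twist": [0, 0, 0], "fingers": -1}
    - {"linear": [-0.726, 0, 0.151], "twist": [0, 0, 0], "fingers": -1}
    - {"linear": [-0.833, 0, 0.219], "twist": [0, 0, 0], "fingers": -1}

```text
time_s: 63.45
eef_pos: [0.4799, 0.0574, 0.1802]
ee_rot: [179.8, 20.0, 81.4]
contact_force: [6.1, -0.1, 4.1]
gripper_width: 0.25
finger_force: 30.0
```

Call:
carry_out:
  increments:
    - {"linear": [-0.099, 0, 0.079], "twist": [0, 0, 0], "fingers": -1}
    - {"linear": [-0.189, 0, 0.168], "twist": [0, 0, 0], "fingers": -1}
    - {"linear": [-0.27, 0, 0.266], "twist": [0, 0, 0], "fingers": -1}
    - {"linear": [-0.339, 0, 0.372], "twist": [0, 0, 0], "fingers": -1}
    - {"linear": [-0.398, 0, 0.484], "twist": [0, 0, 0], "fingers": -1}
    - {"linear": [-0.444, 0, 0.602], "twist": [0, 0, 0], "fingers": -1}
    - {"linear": [-0.477, 0, 0.724], "twist": [0, 0, 0], "fingers": -1}
    - {"linear": [-0.49, 0, 0.79], "twist": [0, 0, 0], "fingers": -1}
    - {"linear": [-0.498, 0, 0.849], "twist": [0, 0, 0], "fingers": -1}
    - {"linear": [-0.498, 0, 0.849], "twist": [0, 0, 0], "fingers": -1}

```text
time_s: 64.28
eef_pos: [0.4685, -0.0182, 0.1159]
ee_rot: [179.9, 20.1, 81.4]
contact_force: [9.0, -4.6, -3.1]
gripper_width: 0.253
finger_force: 30.0
```

Run:
```python
from h import *
s=manip.state(); print(wr(s['eef_pos']),s['contact_force'],s['gripper_width'])
for c in('scene','side','wrist'): look(c,['bar_knob'])
```

```text
[0.0004391  0.012666   0.11591212] [ 8.97566335 -4.59957587 -3.08817766] 0.2532200453030301
scene bar_knob [([0.4654, -0.0166, 0.1166], 0.57)]
side bar_knob [([0.4638, -0.0162, 0.1155], 0.55)]
wrist bar_knob [([0.467, -0.0169, 0.1213], 0.9)]
```

Bar is almost level; release and retreat upward along the tool axis.

Call:
carry_out:
  increments:
    - {"linear": [0, 0, 0.02], "twist": [0, 0, 0], "fingers": -0.3}
    - {"linear": [0, 0, 0.02], "twist": [0, 0, 0], "fingers": 0}
    - {"linear": [0, 0, 0.02], "twist": [0, 0, 0], "fingers": 0}
    - {"linear": [0, 0, 0.02], "twist": [0, 0, 0], "fingers": 0}
    - {"linear": [0, 0, 0.02], "twist": [0, 0, 0], "fingers": 0}
    - {"linear": [0, 0, -0.3], "twist": [0, 0, 0], "fingers": 0}
    - {"linear": [0, 0, -0.7], "twist": [0, 0, 0], "fingers": 0}
    - {"linear": [0, 0, -1], "twist": [0, 0, 0], "fingers": 0}
    - {"linear": [0, 0, -1], "twist": [0, 0, 0], "fingers": 0}

```text
time_s: 65.33
eef_pos: [0.4747, 0.0181, 0.2154]
ee_rot: [179.6, 20.0, 81.3]
contact_force: [0.7, 0.3, -0.0]
gripper_width: 0.501
finger_force: 0.0
```

Call:
carry_out:
  increments:
    - {"linear": [0, 0, -0.5], "twist": [0, 0.06, 0], "fingers": 0}
    - {"linear": [0, 0, -0.9], "twist": [0, 0.12, 0], "fingers": 0}
    - {"linear": [0, 0, -0.9], "twist": [0, 0.167, 0], "fingers": 0}
    - {"linear": [0, 0, -0.9], "twist": [0, 0.167, 0], "fingers": 0}
    - {"linear": [0, 0, -0.9], "twist": [0, 0.167, 0], "fingers": 0}

```text
time_s: 65.75
eef_pos: [0.4771, 0.0461, 0.2939]
ee_rot: [-179.9, 0.2, 81.3]
contact_force: [0.5, 0.5, -0.5]
gripper_width: 0.498
finger_force: 0.0
```

Run:
```python
from h import *
L=['bar_knob','lever_tip','stop_face','empty_tin_mid','mat_top','tin_a_mid']
for c in('scene','side','wrist'):
  _,_,_,o=look(c,L,c+'15.png')
  for k in('bar_knob','lever_tip','stop_face'):
    for p,q in o[k][:1]: print(k,wr(p).round(4))
print(manip.state()['time_s'])
```

```text
scene bar_knob [([0.4697, -0.0142, 0.1138], 0.66)]
scene lever_tip [([0.434, -0.2297, 0.0695], 0.76)]
scene stop_face [([0.4559, -0.0989, 0.0311], 0.71)]
scene empty_tin_mid [([0.3803, -0.248, 0.0357], 0.63)]
scene mat_top [([0.3836, -0.2401, 0.01], 0.73)]
scene tin_a_mid [([0.4622, -0.0735, 0.0445], 0.78), ([0.4453, -0.1694, 0.066], 0.58)]
bar_knob [0.001  0.0168 0.1138]
lever_tip [-0.0024 -0.2016  0.0695]
stop_face [-0.0001 -0.069   0.0311]
side bar_knob [([0.4658, -0.0183, 0.1102], 0.54)]
side lever_tip [([0.4384, -0.2303, 0.0711], 0.63)]
side stop_face [([0.4571, -0.0999, 0.0339], 0.47)]
side empty_tin_mid [([0.38, -0.2412, 0.0396], 0.53)]
side mat_top [([0.3806, -0.2422, 0.0069], 0.62), ([0.4786, 0.0271, 0.0381], 0.55)]
side tin_a_mid [([0.4588, -0.0786, 0.0407], 0.71)]
bar_knob [-0.0022  0.0122  0.1102]
lever_tip [ 0.0021 -0.2015  0.0711]
stop_face [ 0.0012 -0.0698  0.0339]
wrist bar_knob [([0.469, -0.0185, 0.1157], 0.94), ([0.465, -0.0334, -0.0002], 0.59), ([0.4691, -0.0236, 0.0453], 0.44)]
wrist lever_tip [([0.4358, -0.233, 0.0733], 0.89)]
wrist stop_face []
wrist empty_tin_mid [([0.38, -0.2437, 0.0402], 0.85)]
wrist mat_top []
wrist tin_a_mid [([0.4615, -0.0712, 0.0439], 0.82)]
bar_knob [0.0009 0.0125 0.1157]
lever_tip [-1.000e-04 -2.046e-01  7.330e-02]
66.8
```

View pics/wrist15.png

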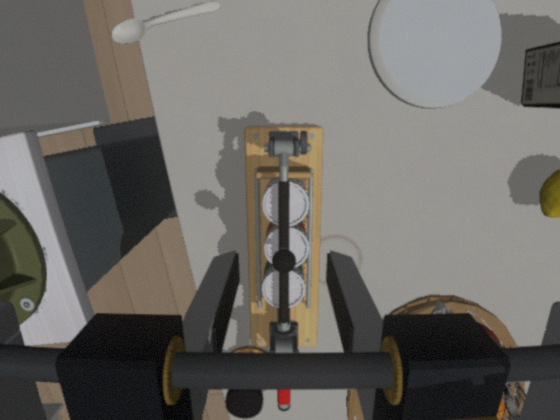

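The bar lies along the three lids at (285,200), (285,247) and (283,290), with the knob at (284,260) and the lever flat at (284,395). The empty tin is on the coaster, so I hand the job in.

```bash
python3 -c "
from bench import manip
print(manip.close_job())"
```

```text
the job is handed in; nothing more can be done
None
```

I handed the job in at about 67 s, with no verdict returned: the last pictures showed the empty tin on the coaster, all three silver-lidded tins snug and clamped in the rack, and the bar down on their lids.

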